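# Make up two drinks gift sets in moulded trays

## Task

Make up the two gift sets from the stock on the right of the counter. The large tray gets the longest of the three steel straws, the slim black shaker and the small carton; the small tray gets the shortest straw and the cocoa shaker: each in the recess moulded for it, straws and carton lying flat and the shakers upright. Leave the middle-length straw where it lies, it belongs to neither set.

Things in the scene. Friction and masses are not known exactly. Their poses are not given: they have to be found in the camera images.
- large_tray: Larger moulded-fibre tray, fixed, 145 (x) x 240 (y) mm, flat top at z 24. Origin under its centre at counter level, z up. Recesses (mm, tray frame): straw groove centred at x -43, y 0, 214 long in y, 26 wide, floor z 12 (straw axis then z 18), widened at mid-length for fingers to 52 in x over 46 in y, floor z 8; carton recess centred x 30, y -47, 73 (x) x 105 (y), floor z 16; slim-shaker well centred x 32, y 66, diameter 41, floor z 3.
- small_tray: Smaller moulded-fibre tray, fixed, 145 (x) x 170 (y) mm, flat top at z 24. Origin under its centre at counter level, z up. Recesses (mm, tray frame): straw groove centred at x -43, y 0, 144 long in y, 26 wide, floor z 12 (straw axis then z 18), widened at mid-length for fingers to 52 in x over 46 in y, floor z 8; cocoa-shaker well centred x 30, y 0, diameter 66, floor z 3.
- long_straw: Steel drinking straw, straight tube, 12 mm diameter, 200 mm long, the longest of three; lies on the counter among them and may roll. Origin on the tube's axis at mid-length, x along the tube (y, z turn as it rolls). 30 g.
- middle_straw: Steel drinking straw, straight tube, 12 mm diameter, 165 mm long, the middle one of three; lies on the counter among them and may roll. Origin on the tube's axis at mid-length, x along the tube (y, z turn as it rolls). 30 g.
- short_straw: Steel drinking straw, straight tube, 12 mm diameter, 130 mm long, the shortest of three; lies on the counter among them and may roll. Origin on the tube's axis at mid-length, x along the tube (y, z turn as it rolls). 30 g.
- slim_shaker: Slim matt-black powder shaker, a straight round body of 27 mm diameter with a slightly narrower top, 105 mm tall, standing upright. Origin at the centre of its underside, z up. About 90 g.
- carton: Small closed white carton with a blue band, 61 (x) x 91 (y) x 35 mm tall, lying flat. Origin at the centre of its underside, z up. Grip it across the 61 mm; fingertips 10 mm or more above its underside stay clear of the tray top when it is seated. 80 to 170 g.
- cocoa_shaker: Plain metal cocoa shaker: straight cylinder of 52 mm diameter up to 68 mm, then a domed sieve top, 80 mm tall in all, standing upright. Origin at the centre of its underside, z up. 90 to 180 g.

How it is judged:
By the outcome, as a careful person would: the job done as asked, in the order asked, and still so for the second after the job is handed in, with the robot touching nothing.
It also fails if it takes over 131 s, if anything falls off the work surface, if the arm or the gripper's body presses on something with over 40 N, if the wrist force passes 120 N, or if a joint passes its speed limit or range.

## Robot

A 6-joint arm with a two-finger parallel gripper is mounted at the origin on the work surface; the furniture and walls round the work are solid. World frame = base frame: x ahead of the robot, y to its left, z up, the work surface at z = 0. Lengths are in m, angles in rad, forces in N, time in s.
With the tool pointing down it reaches from about 0.375 to 0.975 m from the base axis. Payload 3.8 kg.
Tool frame: the origin (TCP) lies at the very end of the fingers, on their centre line; the grasp point (between the pads) lies behind it (bot.tcp_to_grasp is the y of the grasp point in the tool frame, in m); y points along the fingers, z is the direction in which the jaws open and shut, and the axes are right-handed (so a half turn about y gives the same grasp; the last joint's range is limited). The gripper opens to 85 mm and grips with 20 to 120 N. Pads are 22 mm wide; open, the fingers measure 114 mm over their backs; the gripper's body (76 mm by 85 mm) begins 54 mm behind the grasp point. The pads swing forward as they close: fully open they stand 13 mm farther back than shut.
Start: joints at [1.082, 0.264, 1.604, -0, 1.274, -0.037], TCP at [0.295, 0.607, 0.231] pointing down, gripper open.
Joint ranges: [-2.63, 2.63], [-0.94, 2.18], [0.31, 2.57], [-1.31, 4.45], [0, 2.66], [-2.55, 2.55]. Speed limits (rad/s): [2.57, 2.57, 3.14, 3.14, 3.14, 3.14].

## Interface

Orientations are given as a rotation vector (axis times angle).
In Python, from workcell import bot, optics, workorder gives the robot as it stands.
- The arm moves only by the shell command python3 -m handwheel 'ROWS' [FORCE]. ROWS is JSON, a list of rows, each a list of 7 numbers: the shift along the tool's x, y, z in m, then the turn, a rotation vector about the tool's x, y, z in rad, then the opening, from 0 (shut) to 1 (fully open). A call has 1 to 8 rows; each row shifts and turns the commanded pose from where the row before left it, along the tool's axes as they then stand; what a row does not reach is not made up. A row lasts 1/8 s, in which the tool goes at most 62.5 mm and 10.7 degrees, less where a joint would pass 70% of its speed; a pose out of reach is approached as far as the arm can. A call with a gripper value outside its range is refused whole. The fingers move at their own pace and stop on an object; FORCE is the grip in N (left out, the last holds). Time passes only in rows, so rows that do not move let the fingers close. It gives the time, the measured TCP pose, the force and the opening at its end, in the units of the state.
- bot.read_state(): the state, without advancing time (a new reading comes with each control period).
- optics.read_camera(name): name is "side" or "top"; returns a dict with "image" (420x560x3 uint8, red, green, blue), "z_map" (420x560 float32, m along the optical axis (not along the pixel's ray), 0 where there is no reading), "mtx" (3x3 intrinsics, pixels), "dist" ([k1, k2, p1, p2, k3] as OpenCV has them; the pictures are not rectified), "world_from_camera" (4x4, takes a point from camera to world coordinates). Camera axes: x right, y down, z forward; pixel columns grow to the right and rows downward; lengths in m; the calibration is good to about 2 mm. A picture is of the moment at which its call begins.
- workorder.finish_job(): hands the job in, once; it reports no verdict.
The state is a dict: "time": time; "q": joint angles; "joint_vel": joint speeds; "joint_torque": joint torques, N m; "tool_pos": TCP position; "tcp_rot": TCP orientation; "wrist_force": force on the tool from outside, world axes, zero at the start; "torque": the same for the moment, N m; "width": opening from 0.0 (shut) to 1.0 (fully open).
Only numpy, scipy, OpenCV 4.12 (cv2) and the standard library are available. Lean on these libraries where they do the work, as an engineer would, in place of code of your own. Each camera call takes 0.05 s, during which the arm holds its last target.

## Working session

There is one attempt and no reset: what is moved stays moved. The work goes in short steps, Python scripts to look and compute and a shell command to move; the robot and the scene stay as the last step left them, time stands still between calls to the robot, and variables do not carry over. Pictures are saved under pics/ and viewed, and the job is handed in when it is done.

```bash
mkdir -p pics; ls; python3 - <<'E'
from workcell import bot, optics, workorder
import cv2, numpy as np
s=bot.read_state(); print({k:np.round(v,3) for k,v in s.items()}, bot.tcp_to_grasp)
for n in("side","top"):
    c=optics.read_camera(n); cv2.imwrite(f"pics/{n}0.png",c["image"][:,:,::-1]); print(n,c["mtx"].round(1).tolist(),np.round(c["dist"],4),c["world_from_camera"].round(3).tolist())
E
```

```text
pics
{'time': np.float64(0.0), 'q': array([ 1.082,  0.265,  1.605, -0.   ,  1.274, -0.037]), 'joint_vel': array([ 0.002, -0.   , -0.002,  0.001,  0.002, -0.   ]), 'joint_torque': array([-1.0000e-03, -5.1512e+01, -3.6731e+01, -0.0000e+00,  1.3000e-02,
       -0.0000e+00]), 'tool_pos': array([0.294, 0.607, 0.23 ]), 'tcp_rot': array([-1.544,  0.355, -0.354]), 'wrist_force': array([-0.072, -0.018,  0.429]), 'torque': array([-0.013, -0.04 , -0.037]), 'width': np.float64(1.002)} -0.0187
side [[470.4, 0.0, 287.2], [0.0, 470.4, 203.6], [0.0, 0.0, 1.0]] [-0.0344  0.      0.      0.      0.    ] [[0.841, -0.267, 0.471, 0.019], [-0.541, -0.445, 0.714, -0.936], [0.019, -0.855, -0.519, 0.567], [0.0, 0.0, 0.0, 1.0]]
top [[500.9, 0.0, 283.4], [0.0, 500.9, 206.1], [0.0, 0.0, 1.0]] [-0.1708  0.      0.      0.      0.    ] [[-0.02, -0.997, 0.079, 0.444], [-1.0, 0.02, 0.0, -0.211], [-0.002, -0.079, -0.997, 0.976], [0.0, 0.0, 0.0, 1.0]]
```

View pics/top0.png

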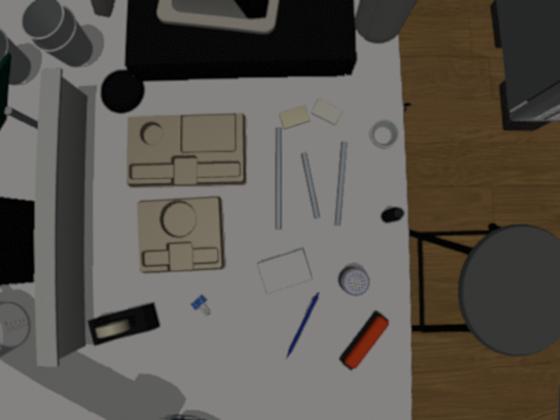

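View pics/side0.png

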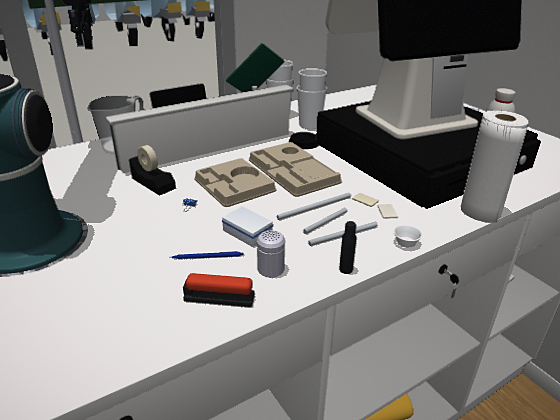

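```bash
cat > h.py <<'E'
from workcell import bot, optics, workorder
import cv2, numpy as np
def rays(c,uv):
    p=cv2.undistortPoints(np.asarray(uv,float).reshape(-1,1,2),c["mtx"],np.asarray(c["dist"],float)).reshape(-1,2)
    return np.c_[p,np.ones(len(p))]
def onplane(c,uv,z):
    T=c["world_from_camera"]; d=rays(c,uv)@T[:3,:3].T; o=T[:3,3]
    return o+d*((z-o[2])/d[:,2])[:,None]
def cloud(c):
    h,w=c["z_map"].shape; u,v=np.meshgrid(np.arange(w),np.arange(h))
    r=rays(c,np.c_[u.ravel(),v.ravel()])*c["z_map"].reshape(-1,1)
    T=c["world_from_camera"]; return (r@T[:3,:3].T+T[:3,3]).reshape(h,w,3)
def proj(c,P):
    T=np.linalg.inv(c["world_from_camera"])
    return cv2.projectPoints(np.asarray(P,float).reshape(-1,1,3),cv2.Rodrigues(T[:3,:3])[0],T[:3,3],c["mtx"],np.asarray(c["dist"],float))[0].reshape(-1,2)
def rect(xy):
    r=cv2.minAreaRect(np.asarray(xy*1000,np.float32)); return np.round(r[0],1),np.round(r[1],1),round(r[2],2)
E
python3 - <<'E'
from h import *
c=optics.read_camera("top"); W=cloud(c); im=c["image"].astype(int)
hsv=cv2.cvtColor(c["image"],cv2.COLOR_RGB2HSV)
print("counter z", np.median(W[330:360,200:260,2]))
def sub(m,x0,x1,y0,y1):
    k=np.zeros_like(m); k[y0:y1,x0:x1]=m[y0:y1,x0:x1]; return k
brown=(hsv[:,:,1]>40)
for n,b in (("L",(120,255,105,191)),("S",(130,230,192,280))):
    m=sub(brown,*b); z=W[...,2]; print(n,m.sum(),np.percentile(z[m],[5,50,95]).round(4))
    mm=m&(z>0.019)&(z<.03); 
    v,u=np.nonzero(mm); print(" top plane",rect(onplane(c,np.c_[u,v],0.024)[:,:2]), "depth",rect(W[mm][:,:2]))
# others
for n,b,z0,z1 in (("carton",(250,320,240,300),.025,.05),("cocoa",(335,375,258,302),.05,.1),("slim",(375,410,200,226),.02,.13)):
    z=W[...,2]; m=sub((z>z0)&(z<z1),*b); print(n,m.sum(),W[m].mean(0).round(4),np.percentile(z[m],[5,50,95]).round(4),rect(W[m][:,:2]))
for n,b in (("s1",(268,290,120,235)),("s2",(298,324,146,224)),("s3",(330,352,135,232))):
    g=hsv[:,:,2]; bg=np.median(g[b[2]:b[3],b[0]:b[1]]); m=sub(g<bg-20,*b)
    v,u=np.nonzero(m); P=onplane(c,np.c_[u,v],.006); print(n,m.sum(),rect(P[:,:2]),np.percentile(W[m][:,2],[10,50,90]).round(4))
for n in("side","top"):
    c=optics.read_camera(n);i=cv2.convertScaleAbs(c["image"][:,:,::-1],alpha=1.5)
    b=(100,420,100,300) if n=="top" else (170,430,130,320)
    cv2.imwrite(f"pics/{n}1.png",cv2.resize(i[b[2]:b[3],b[0]:b[1]],None,fx=2.5,fy=2.5,interpolation=2))
E
```

```text
counter z -0.00024054928902561556
L 8319 [0.0059 0.0172 0.0257]
 top plane (array([647.4, -11.7]), array([246.5, 159.2]), 89.45) depth (array([648.7, -11.2]), array([247.7, 160.3]), 89.7)
S 6040 [0.0035 0.021  0.0259]
 top plane (array([469.6,  -9.8]), array([135.6, 159.5]), 2.32) depth (array([470.1,  -9.3]), array([136.2, 160. ]), 2.69)
carton 1524 [ 0.3975 -0.2096  0.0346] [0.0318 0.0347 0.0373] (array([ 397.5, -209.9]), array([60.3, 91.7]), 15.81)
cocoa 657 [ 0.3782 -0.3362  0.0745] [0.0661 0.0756 0.0804] (array([ 377.7, -338. ]), array([51.1, 49.7]), 0.4)
slim 279 [ 0.4961 -0.4076  0.0795] [0.0303 0.0802 0.1061] (array([ 496.6, -411.1]), array([26.6, 24.5]), 32.05)
s1 636 (array([ 578.7, -201.3]), array([ 27.4, 202.2]), 84.39) [0.0001 0.0096 0.0127]
s2 385 (array([ 561.9, -263.3]), array([131.3,  13.3]), 10.28) [0.0013 0.0095 0.0125]
s3 497 (array([ 564.9, -322.9]), array([ 13.8, 166.3]), 84.03) [0.0014 0.0098 0.013 ]
```

View pics/top1.png

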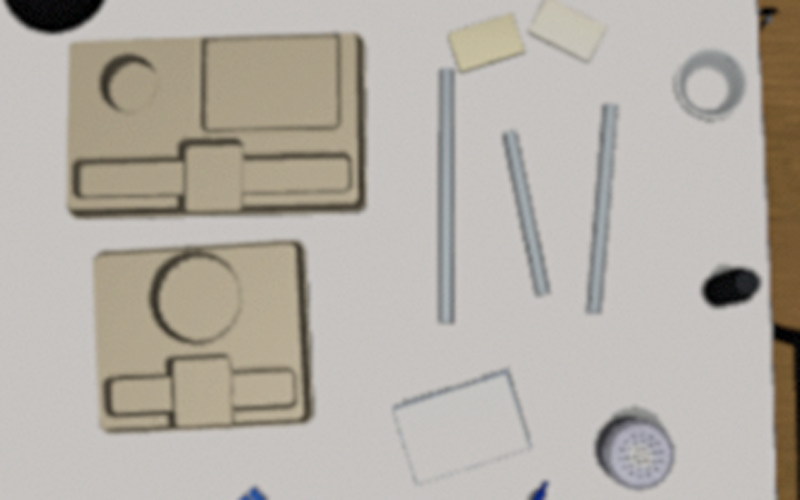

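View pics/side1.png

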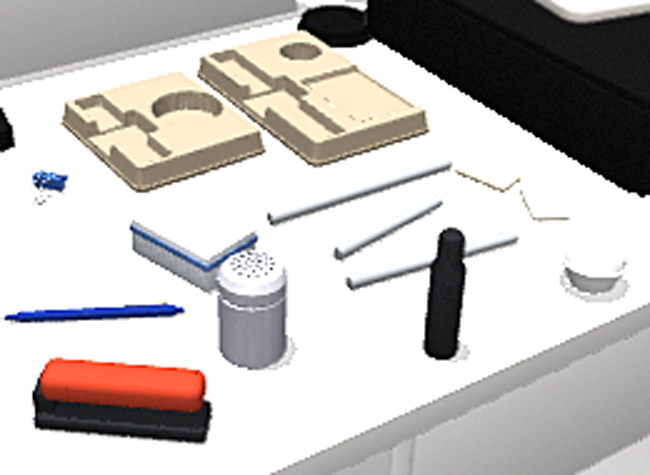

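```bash
python3 - <<'E'
from h import *
for n,bs in (("top",((120,255,105,190),(130,235,190,280))),("side",((240,350,135,200),(188,280,150,210)))):
    c=optics.read_camera(n)
    for k,b in zip("LS",bs):
        i=c["image"][b[2]:b[3],b[0]:b[1],::-1]; i=cv2.normalize(i,None,0,255,cv2.NORM_MINMAX)
        f=6 if n=="top" else 7
        if k=="L" and n=="top": f=5.5
        i=cv2.resize(i,None,fx=f,fy=f,interpolation=cv2.INTER_CUBIC)
        for j in range(b[0]-b[0]%10+10,b[1],10): 
            x=int((j+.5-b[0])*f); cv2.line(i,(x,0),(x,i.shape[0]),(255,160,0),1); cv2.putText(i,str(j),(x,9),0,.35,(0,0,255),1)
        for j in range(b[2]-b[2]%10+10,b[3],10): 
            y=int((j+.5-b[2])*f); cv2.line(i,(0,y),(i.shape[1],y),(255,160,0),1); cv2.putText(i,str(j),(0,y),0,.35,(0,0,255),1)
        cv2.imwrite(f"pics/{n}_{k}2.png",i); print(i.shape)
E
```

```text
(468, 742, 3)
(540, 630, 3)
(455, 770, 3)
(420, 644, 3)
```

View pics/top_L2.png

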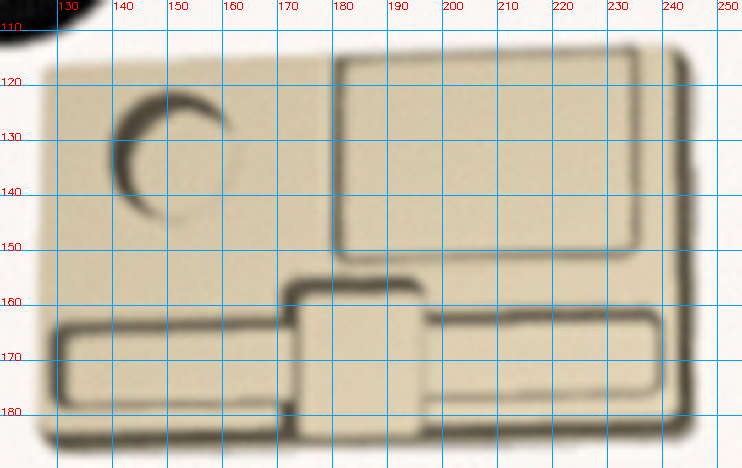

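View pics/top_S2.png

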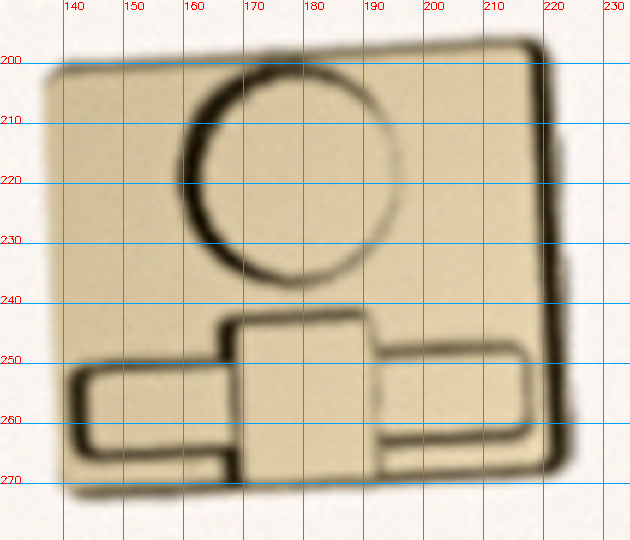

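View pics/side_L2.png

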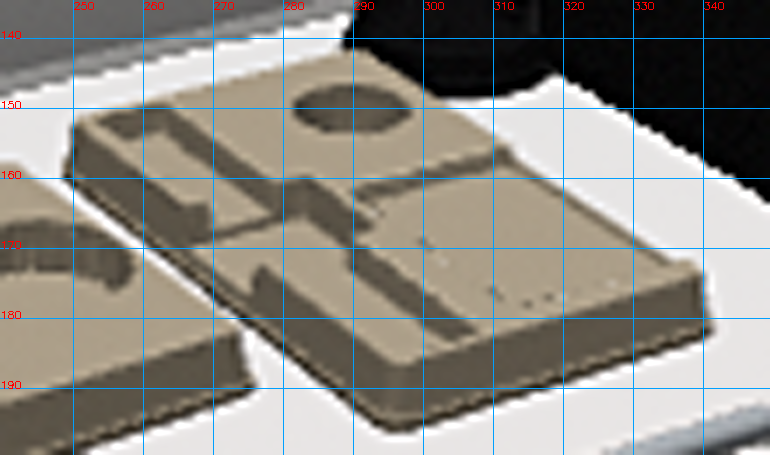

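View pics/side_S2.png

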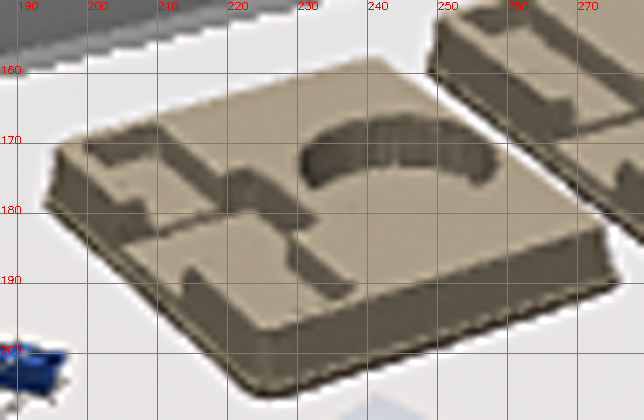

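```bash
python3 - <<'E'
from h import *
c=optics.read_camera("top"); s=optics.read_camera("side")
def fit(tray,P):
    t=np.array(tray,float);p=P[:,:2]*1000;tc=t.mean(0);pc=p.mean(0)
    a=t-tc;b=p-pc; th=np.arctan2((a[:,0]*b[:,1]-a[:,1]*b[:,0]).sum(),(a*b).sum())
    R=np.array([[np.cos(th),-np.sin(th)],[np.sin(th),np.cos(th)]]); o=pc-R@tc
    print("origin",o.round(1),"yaw deg",np.degrees(th).round(2),"resid",(p-(t@R.T+o)).round(1).tolist()); return R,o
zL=np.array([[50,366],[662,355],[486,157],[174,157]]);uv=zL/5.5+[119.5,104.5]
P=onplane(c,uv,.024);R,o=fit([[-43,107],[-43,-107],[30,-47],[32,66]],P)
for f in ((-43,0),(30,-47),(32,66)): print((R@f+o).round(1))
zS=np.array([[70,412],[532,388],[291,171]]);uv=zS/6+[129.5,189.5]
P=onplane(c,uv,.024);R,o=fit([[-43,72],[-43,-72],[30,0]],P)
for f in ((-43,0),(30,0)): print((R@f+o).round(1))
print("side well L",onplane(s,[[351/7+239.5,109/7+134.5]],.024))
# straws, shakers
hsv=cv2.cvtColor(c["image"],cv2.COLOR_RGB2HSV);g=c["image"].astype(int)
for n,b in (("s1",(268,290,125,235)),("s2",(298,324,146,224)),("s3",(330,352,135,232))):
    G=g[b[2]:b[3],b[0]:b[1]].sum(2); m=(G<np.median(G)-50).astype(np.uint8)
    k,l,st,_=cv2.connectedComponentsWithStats(m); i=1+np.argmax(st[1:,4]); v,u=np.nonzero(l==i)
    P=onplane(c,np.c_[u+b[0],v+b[2]],.006); print(n,rect(P[:,:2]),P.mean(0).round(4))
# side straws
G=hsv
S=s["image"].astype(int)
for n,pts in (("side s1",[(278,219),(351,195)]),("s2",[(305,231),(346,212)]),("s3",[(310,243),(377,226)])):
    P=onplane(s,pts,.006);print(n,P.mean(0).round(4),np.linalg.norm(P[1]-P[0]).round(4))
WS=cloud(s)
# dark slim in both
m=np.zeros(S.shape[:2],bool);m[215:280,330:365]=S[215:280,330:365].max(2)<60
v,u=np.nonzero(m);print("slim side px",u.min(),u.max(),v.min(),v.max(),"axis u low",u[v>v.max()-30].mean())
P=WS[m];P=P[(P[:,2]>0.01)&(P[:,2]<.08)];print("slim front surf",np.median(P,0).round(4))
d=np.array([.471,.714]);d/=np.linalg.norm(d)
x=P[:,:2]@np.array([d[1],-d[0]]);print("lateral",np.percentile(x,[5,95]).round(4),"depth min",np.percentile(P[:,:2]@d,5).round(4))
m=np.zeros(g.shape[:2],bool);m[200:228,372:412]=g[200:228,372:412].max(2)<60
W=cloud(c);P=W[m];P=P[P[:,2]>.095];print("slim top",len(P),P.mean(0).round(4),P.min(0).round(3),P.max(0).round(3))
m=np.zeros(g.shape[:2],bool);m[255:305,335:380]=W[255:305,335:380,2]>.076;v,u=np.nonzero(m)
print("cocoa top",len(u),W[m].mean(0).round(4),rect(W[m][:,:2]))
E
```

```text
origin [636.5 -19.5] yaw deg -0.51 resid [[0.3, 2.4], [0.6, -2.3], [-0.7, 0.1], [-0.2, -0.3]]
[593.5 -19.1]
[666.1 -66.8]
[669.1  46.2]
origin [471.   -8.7] yaw deg 2.05 resid [[-0.4, 3.0], [0.2, -2.6], [0.2, -0.4]]
[428.  -10.2]
[501.   -7.6]
side well L [[0.67027798 0.04583468 0.024     ]]
s1 (array([ 580. , -201.4]), array([ 27.4, 205.7]), 84.39) [ 0.5833 -0.2017  0.006 ]
s2 (array([ 562.1, -263.2]), array([131.7,  13.4]), 10.28) [ 0.5617 -0.2633  0.006 ]
s3 (array([ 564.9, -322.7]), array([ 14.4, 166.3]), 83.64) [ 0.5645 -0.3229  0.006 ]
side s1 [ 0.5778 -0.2086  0.006 ] 0.2043
s2 [ 0.5608 -0.2696  0.006 ] 0.1224
s3 [ 0.5639 -0.3292  0.006 ] 0.1609
slim side px 330 355 217 273 axis u low 346.7840616966581
slim front surf [ 0.4893 -0.4244  0.0474]
lateral [0.6323 0.654 ] depth min -0.0864
slim top 96 [ 0.4974 -0.411   0.1039] [ 0.488 -0.421  0.096] [ 0.507 -0.403  0.107]
cocoa top 314 [ 0.3797 -0.3335  0.1041] (array([ 413.5, -288.5]), array([162.5,  40.7]), 54.32)
```

```bash
cat >> h.py <<'E'
from scipy.spatial.transform import Rotation as Ro
def go(x,y,z,jaw=None):
    "shift in tool axes to world target (m), jaw = wanted world angle (deg) of tool z, mod 180"
    s=bot.read_state(); R=Ro.from_rotvec(s["tcp_rot"]).as_matrix(); d=R.T@(np.array([x,y,z])-s["tool_pos"])
    print("t %.2f pos"%s["time"],s["tool_pos"].round(4),"w %.3f"%s["width"],"F",s["wrist_force"].round(1),"q",s["q"].round(2))
    a=np.degrees(np.arctan2(R[1,2],R[0,2])); print("tool y",R[:,1].round(3),"jaw deg %.1f"%a)
    if jaw is None: print("shift",d.round(4)); return
    e=(jaw-a+90)%180-90
    # wanted orientation: tool y down, tool z horizontal at a+e
    for k in (0,180):
        t=np.radians(a+e+k); zt=np.array([np.cos(t),np.sin(t),0]); yt=np.array([0,0,-1.]); Rt=np.c_[np.cross(yt,zt),yt,zt]
        rv=Ro.from_matrix(R.T@Rt).as_rotvec(); print("turn(tool) rad",rv.round(4),"shift in present axes",d.round(4),"in turned axes",(Rt.T@(np.array([x,y,z])-s["tool_pos"])).round(4))
E
python3 - <<'E'
from h import *
t=optics.read_camera("top");s=optics.read_camera("side")
p=onplane(t,[[278.6,127.8],[278.2,228.6]],.006);print(p,p.mean(0),np.linalg.norm(p[1]-p[0]),np.degrees(np.arctan2(*(p[0]-p[1])[1::-1])))
for c in(t,s):
    W=cloud(c);ok=(c["z_map"]>0)&(abs(W[...,1])<.25)&(W[...,2]>.04)&(W[...,0]>.55)&(W[...,0]<1.2)
    for a,b in((.04,.1),(.1,.2),(.2,.3),(.3,.5)):
        k=ok&(W[...,2]>a)&(W[...,2]<b)
        if k.any(): print(a,b,"min x",np.percentile(W[k][:,0],1).round(3))
go(.579,-.202,.2,90)
E
```

```text
[[ 0.67673233 -0.20421468  0.006     ]
 [ 0.47791772 -0.19966603  0.006     ]] [ 0.57732502 -0.20194036  0.006     ] 0.1988666404909788 -1.3106343240071976
0.04 0.1 min x 0.556
0.1 0.2 min x 0.559
0.3 0.5 min x 0.756
0.04 0.1 min x 0.556
0.1 0.2 min x 0.562
0.2 0.3 min x 0.766
0.3 0.5 min x 0.757
t 0.55 pos [0.2947 0.6073 0.2313] w 1.001 F [0.  0.1 0.8] q [ 1.08  0.26  1.6  -0.    1.27 -0.04]
tool y [ 0. -0. -1.] jaw deg 64.1
turn(tool) rad [ 0.     -0.4518  0.    ] shift in present axes [ 0.6091  0.0313 -0.6039] in turned axes [ 0.2843  0.0313 -0.8093]
turn(tool) rad [-0.      2.6898  0.    ] shift in present axes [ 0.6091  0.0313 -0.6039] in turned axes [-0.2843  0.0313  0.8093]
```

```bash
python3 - <<'E'
from h import *
t=optics.read_camera("top");s=optics.read_camera("side")
for c in(t,s):
    W=cloud(c)
    for y0,y1 in((.08,.3),(.3,.5),(.5,.7)):
        k=(c["z_map"]>0)&(W[...,1]>y0)&(W[...,1]<y1)&(W[...,0]>.2)&(W[...,0]<.72)&(W[...,2]<.6); 
        if k.any(): print(y0,np.percentile(W[k][:,2],[50,99,100]).round(3))
    k=(c["z_map"]>0)&(W[...,1]>-.3)&(W[...,1]<.1)&(W[...,2]>.03)&(W[...,0]>.6)&(W[...,0]<1);print("reg minx",np.percentile(W[k][:,0],[0.2,1]),)
E
```

```text
0.08 [0.041 0.148 0.205]
0.3 [0.    0.127 0.145]
reg minx [0.75634958 0.75744331]
0.08 [0.075 0.23  0.264]
0.3 [0.109 0.172 0.188]
0.5 [0.314 0.369 0.37 ]
reg minx [0.75594364 0.75810629]
```

```bash
python3 -m handwheel '[[0,0,0,0,-0.143,0,0.4],[0,0,0,0,-0.143,0,0.4],[0,0,0,0,-0.143,0,0.4],[0.018,0,-0.05,0,0,0,0.4],[0.018,0,-0.05,0,0,0,0.4],[0.018,0,-0.05,0,0,0,0.4],[0.018,0,-0.05,0,0,0,0.4],[0.018,0,-0.05,0,0,0,0.4]]' 40
python3 -m handwheel '[[0.018,0,-0.05,0,0,0,0.4],[0.018,0,-0.05,0,0,0,0.4],[0.018,0,-0.05,0,0,0,0.4],[0.018,0,-0.05,0,0,0,0.4],[0.018,0,-0.05,0,0,0,0.4],[0.018,0,-0.05,0,0,0,0.4],[0.018,0,-0.05,0,0,0,0.4],[0,0,0,0,0,0,0.4]]'
python3 -c "from h import *; go(.577,-.202,.05,88.7)"
```

```text
time: 1.65
tool_pos: [0.3794, 0.3537, 0.2316]
tcp_rot: [-1.57, 0.017, -0.018]
wrist_force: [1.5, 0.4, -0.3]
width: 0.399
time: 2.65
tool_pos: [0.4979, -0.0007, 0.2316]
tcp_rot: [-1.572, 0.021, -0.023]
wrist_force: [-0.9, 0.8, 0.2]
width: 0.4
t 2.65 pos [ 0.4979 -0.0007  0.2316] w 0.400 F [-0.9  0.8  0.2] q [-0.05 -0.08  1.97 -0.    1.24 -1.59]
tool y [ 0.001 -0.001 -1.   ] jaw deg 88.4
turn(tool) rad [ 0.0009 -0.0053  0.0009] shift in present axes [ 0.0846  0.1819 -0.1989] in turned axes [ 0.0837  0.1816 -0.1995]
turn(tool) rad [-1.4000e-03  3.1363e+00  1.4000e-03] shift in present axes [ 0.0846  0.1819 -0.1989] in turned axes [-0.0837  0.1816  0.1995]
```

```bash
python3 -m handwheel '[[0.021,0,-0.05,0,0,0,0.4],[0.021,0,-0.05,0,0,0,0.4],[0.021,0,-0.05,0,0,0,0.4],[0.0215,0,-0.049,0,0,0,0.4],[0,0.06,0,0,0,0,0.4],[0,0.06,0,0,0,0,0.4],[0,0.05,0,0,0,0,0.4],[0,0,0,0,0,0,0.4]]'
python3 - <<'E'
from h import *
go(.577,-.202,.003,88.7)
for n in("side","top"):
    c=optics.read_camera(n);i=cv2.convertScaleAbs(c["image"][:,:,::-1],alpha=1.3);b=(200,400,90,290) if n=="top" else (200,440,100,290)
    cv2.imwrite(f"pics/{n}3.png",cv2.resize(i[b[2]:b[3],b[0]:b[1]],None,fx=2.5,fy=2.5,interpolation=2))
E
```

```text
time: 3.65
tool_pos: [0.5725, -0.1956, 0.0563]
tcp_rot: [-1.566, 0.025, -0.009]
wrist_force: [-0.1, -0.2, 0.2]
width: 0.401
t 3.65 pos [ 0.5725 -0.1956  0.0563] w 0.401 F [-0.1 -0.2  0.2] q [-0.37  0.3   1.9   0.    0.95 -1.92]
tool y [-0.01   0.004 -1.   ] jaw deg 88.7
turn(tool) rad [-0.0041  0.0007 -0.0104] shift in present axes [ 0.0052  0.0532 -0.0066] in turned axes [ 0.0046  0.0533 -0.0063]
turn(tool) rad [-0.0164 -3.1409  0.0065] shift in present axes [ 0.0052  0.0532 -0.0066] in turned axes [-0.0046  0.0533  0.0063]
```

View pics/side3.png

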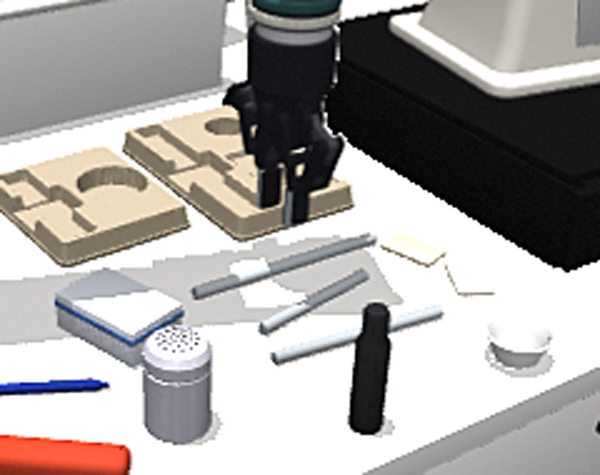

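```bash
python3 -m handwheel '[[0.005,0,-0.0065,-0.004,0,-0.01,0.4],[0,0,0,0,0,0,0.4],[0,0.025,0,0,0,0,0.4],[0,0.02,0,0,0,0,0.4],[0,0,0,0,0,0,0.4]]'
python3 -c "from h import *; go(.577,-.202,.003,88.7)"
```

```text
time: 4.38
tool_pos: [0.5805, -0.2046, 0.0145]
tcp_rot: [-1.573, 0.013, -0.023]
wrist_force: [-1.4, 0.3, 0.7]
width: 0.401
t 4.38 pos [ 0.5805 -0.2046  0.0145] w 0.401 F [-1.4  0.3  0.7] q [-0.38  0.36  1.91 -0.    0.86 -1.93]
tool y [ 0.006 -0.003 -1.   ] jaw deg 88.7
turn(tool) rad [ 0.0026 -0.0003  0.0064] shift in present axes [-0.0036  0.0115  0.0025] in turned axes [-0.0036  0.0115  0.0025]
turn(tool) rad [-0.01    3.1413  0.0042] shift in present axes [-0.0036  0.0115  0.0025] in turned axes [ 0.0036  0.0115 -0.0025]
```

```bash
python3 -m handwheel '[[-0.003,0,0.0025,0.002,0,0.006,0.4],[0,0.01,0,0,0,0,0.4],[0,0,0,0,0,0,0.4],[0,0,0,0,0,0,0.4]]'
python3 -c "from h import *; go(.577,-.202,.003,88.7)"
```

```text
time: 4.88
tool_pos: [0.5793, -0.2026, 0.0063]
tcp_rot: [-1.573, 0.015, -0.021]
wrist_force: [0.5, 0.0, -0.1]
width: 0.4
t 4.88 pos [ 0.5793 -0.2026  0.0063] w 0.400 F [ 0.5  0.  -0.1] q [-0.38  0.37  1.92 -0.    0.85 -1.92]
tool y [ 0.004 -0.002 -1.   ] jaw deg 88.7
turn(tool) rad [ 0.002  -0.0001  0.004 ] shift in present axes [-0.0023  0.0033  0.0006] in turned axes [-0.0023  0.0033  0.0006]
turn(tool) rad [-0.0063  3.1415  0.0032] shift in present axes [-0.0023  0.0033  0.0006] in turned axes [ 0.0023  0.0033 -0.0006]
```

```bash
python3 -m handwheel '[[-0.002,0.0035,0.0005,0,0,0,0.4],[0,0,0,0,0,0,0.4],[0,0,0,0,0,0,0],[0,0,0,0,0,0,0],[0,0,0,0,0,0,0],[0,0,0,0,0,0,0],[0,-0.02,0,0,0,0,0],[0,-0.03,0,0,0,0,0]]' 40
python3 - <<'E'
from h import *
go(.5935,-.019,.1,-.5)
c=optics.read_camera("side");b=(200,440,100,290);i=cv2.convertScaleAbs(c["image"][:,:,::-1],alpha=1.3)
cv2.imwrite("pics/side4.png",cv2.resize(i[b[2]:b[3],b[0]:b[1]],None,fx=2.5,fy=2.5,interpolation=2))
E
```

```text
time: 5.88
tool_pos: [0.5762, -0.2016, 0.053]
tcp_rot: [-1.572, 0.016, -0.019]
wrist_force: [0.3, -0.3, -0.3]
width: 0.116
t 5.88 pos [ 0.5762 -0.2016  0.053 ] w 0.116 F [ 0.3 -0.3 -0.3] q [-0.38  0.31  1.9  -0.    0.93 -1.92]
tool y [ 0.002 -0.001 -1.   ] jaw deg 88.7
turn(tool) rad [-5.0000e-04  1.5568e+00  2.3000e-03] shift in present axes [ 0.0132 -0.0472  0.1829] in turned axes [-0.1827 -0.047   0.0157]
turn(tool) rad [ 2.3000e-03 -1.5848e+00  5.0000e-04] shift in present axes [ 0.0132 -0.0472  0.1829] in turned axes [ 0.1827 -0.047  -0.0157]
```

View pics/side4.png

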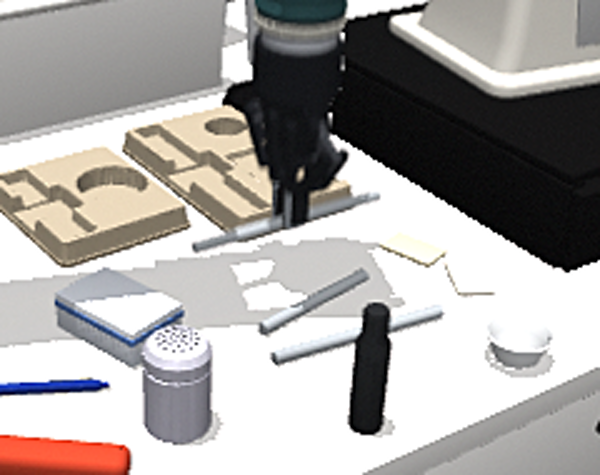

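```bash
python3 -m handwheel '[[0,-0.04,0,0,0,0,0],[0,-0.04,0,0,0,0,0],[0,0,0,0,0.173,0,0],[0,0,0,0,0.173,0,0],[0,0,0,0,0.173,0,0],[0,0,0,0,0.173,0,0],[0,0,0,0,0.173,0,0],[0,0,0,0,0.173,0,0]]'
python3 -m handwheel '[[0,0,0,0,0.173,0,0],[0,0,0,0,0.173,0,0],[0,0,0,0,0.173,0,0],[-0.045,0,0.004,0,0,0,0],[-0.045,0,0.004,0,0,0,0],[-0.045,0,0.004,0,0,0,0],[-0.045,0,0.004,0,0,0,0],[0,0,0,0,0,0,0]]'
python3 -m handwheel '[[0,0,0,0,0,0,0]]'
python3 - <<'E'
from h import *
go(.5935,-.019,.05,-.5)
c=optics.read_camera("top");b=(100,300,90,290);i=cv2.convertScaleAbs(c["image"][:,:,::-1],alpha=1.3)
cv2.imwrite("pics/top5.png",cv2.resize(i[b[2]:b[3],b[0]:b[1]],None,fx=2.5,fy=2.5,interpolation=2))
c=optics.read_camera("side");b=(200,440,70,260);i=cv2.convertScaleAbs(c["image"][:,:,::-1],alpha=1.3)
cv2.imwrite("pics/side5.png",cv2.resize(i[b[2]:b[3],b[0]:b[1]],None,fx=2.5,fy=2.5,interpolation=2))
E
```

```text
time: 6.92
tool_pos: [0.5771, -0.2019, 0.1338]
tcp_rot: [-1.406, 0.826, -0.835]
wrist_force: [0.4, 0.3, 0.4]
width: 0.117
time: 7.92
tool_pos: [0.5948, -0.0191, 0.1335]
tcp_rot: [-1.204, 1.208, -1.216]
wrist_force: [-1.0, -1.0, -0.0]
width: 0.114
time: 8.05
tool_pos: [0.5946, -0.0222, 0.1331]
tcp_rot: [-1.204, 1.21, -1.219]
wrist_force: [-0.0, -0.3, -0.6]
width: 0.118
t 8.05 pos [ 0.5946 -0.0222  0.1331] w 0.118 F [-0.  -0.3 -0.6] q [-0.08  0.19  1.88 -0.    1.06 -0.07]
tool y [ 0.005 -0.003 -1.   ] jaw deg -0.5
turn(tool) rad [-0.0049  0.0006  0.0026] shift in present axes [-0.0034  0.0831 -0.0016] in turned axes [-0.0031  0.0831 -0.0012]
turn(tool) rad [ 0.0041 -3.141   0.0076] shift in present axes [-0.0034  0.0831 -0.0016] in turned axes [0.0031 0.0831 0.0012]
```

View pics/side5.png

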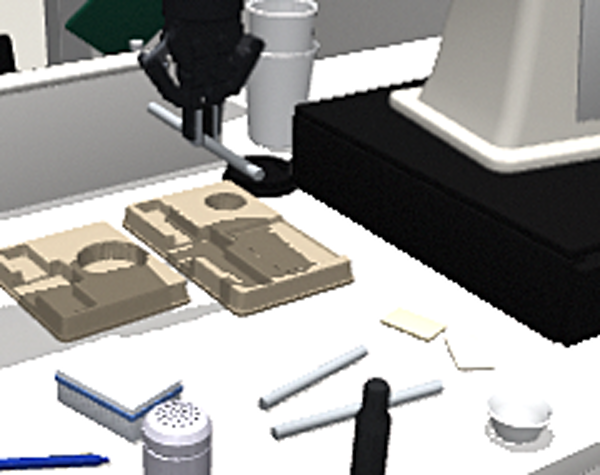

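View pics/top5.png

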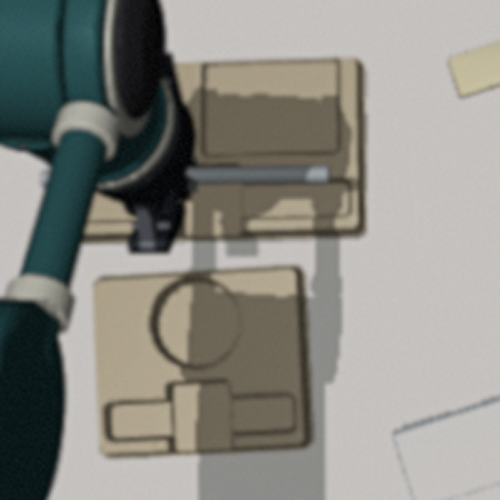

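```bash
python3 - <<'E'
from h import *
c=optics.read_camera("top");s=optics.read_camera("side")
print(onplane(c,[[230.7,158.9]],.137),onplane(s,[[260.3,111.5],[304.5,139.5]],.137))
E
```

```text
[[ 0.59323072 -0.12269948  0.137     ]] [[ 0.59861677  0.08017933  0.137     ]
 [ 0.59524294 -0.12750028  0.137     ]]
```

```bash
python3 -m handwheel '[[-0.003,0,-0.001,-0.005,0,0.0025,0],[0,0.04,0,0,0,0,0],[0,0.04,0,0,0,0,0],[0,0,0,0,0,0,0],[0,0,0,0,0,0,0]]'
python3 -c "from h import *; go(.5935,-.019,.0165,-.5)"
```

```text
time: 8.88
tool_pos: [0.5942, -0.0192, 0.0535]
tcp_rot: [-1.204, 1.216, -1.216]
wrist_force: [1.2, -0.7, 0.3]
width: 0.119
t 8.88 pos [ 0.5942 -0.0192  0.0535] w 0.119 F [ 1.2 -0.7  0.3] q [-0.07  0.28  1.93  0.    0.92 -0.07]
tool y [ 0.  0. -1.] jaw deg -0.5
turn(tool) rad [-0.0001 -0.0007 -0.0004] shift in present axes [-0.0002  0.037  -0.0007] in turned axes [-0.0002  0.037  -0.0007]
turn(tool) rad [ 6.0000e-04  3.1409e+00 -1.0000e-04] shift in present axes [-0.0002  0.037  -0.0007] in turned axes [0.0002 0.037  0.0007]
```

```bash
python3 -m handwheel '[[0,0.018,-0.0005,0,0,0,0],[0,0.012,0,0,0,0,0],[0,0.006,0,0,0,0,0],[0,0,0,0,0,0,0],[0,0,0,0,0,0,0]]'
python3 -c "from h import *; go(.5935,-.019,.0165,-.5)"
```

```text
time: 9.5
tool_pos: [0.593, -0.0189, 0.0166]
tcp_rot: [-1.205, 1.217, -1.215]
wrist_force: [-0.4, 0.4, -1.0]
width: 0.12
t 9.50 pos [ 0.593  -0.0189  0.0166] w 0.120 F [-0.4  0.4 -1. ] q [-0.07  0.33  1.95  0.    0.86 -0.07]
tool y [-0.001  0.    -1.   ] jaw deg -0.5
turn(tool) rad [ 0.0008 -0.0003 -0.0004] shift in present axes [0.0001 0.0001 0.0005] in turned axes [0.0001 0.0001 0.0005]
turn(tool) rad [7.0000e-04 3.1413e+00 1.2000e-03] shift in present axes [0.0001 0.0001 0.0005] in turned axes [-0.0001  0.0001 -0.0005]
```

No contact force; release with a small opening and withdraw upwards.

```bash
python3 -m handwheel '[[0,0,0,0,0,0,0.2],[0,0,0,0,0,0,0.2],[0,0,0,0,0,0,0.2],[0,-0.02,0,0,0,0,0.2],[0,-0.05,0,0,0,0,0.2],[0,-0.06,0,0,0,0,0.2],[0,0,0,0,0,0,0.2]]'
python3 - <<'E'
from h import *
go(.496,-.411,.2,30)
c=optics.read_camera("side");b=(200,440,90,280);i=cv2.convertScaleAbs(c["image"][:,:,::-1],alpha=1.3)
cv2.imwrite("pics/side6.png",cv2.resize(i[b[2]:b[3],b[0]:b[1]],None,fx=2.5,fy=2.5,interpolation=2))
E
```

```text
time: 10.38
tool_pos: [0.5984, -0.0193, 0.1552]
tcp_rot: [-1.195, 1.205, -1.223]
wrist_force: [0.1, -0.0, -0.4]
width: 0.199
t 10.38 pos [ 0.5984 -0.0193  0.1552] w 0.199 F [ 0.1 -0.  -0.4] q [-0.07  0.17  1.86  0.    1.1  -0.07]
tool y [ 0.014 -0.001 -1.   ] jaw deg -0.5
turn(tool) rad [-0.0131 -0.5325  0.0041] shift in present axes [ 0.3926 -0.046  -0.0982] in turned axes [ 0.288  -0.0448 -0.2845]
turn(tool) rad [-0.0055  2.609  -0.0175] shift in present axes [ 0.3926 -0.046  -0.0982] in turned axes [-0.288  -0.0448  0.2845]
```

View pics/side6.png

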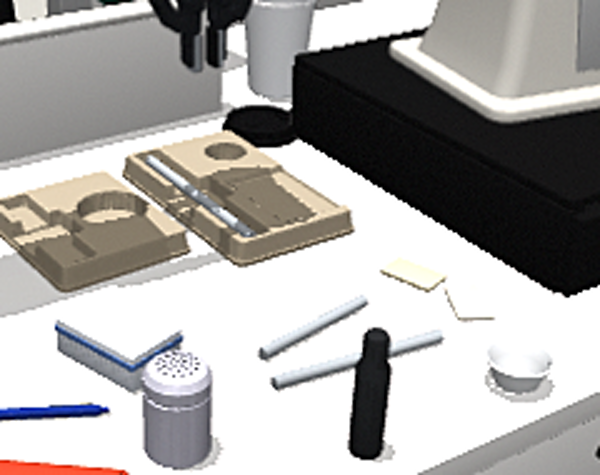

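```bash
python3 -m handwheel '[[0.049,-0.002,-0.0125,-0.006,0,0.002,0.6],[0.049,-0.002,-0.0125,0,0,0,0.6],[0.049,-0.002,-0.0125,0,0,0,0.6],[0.049,-0.002,-0.0125,0,0,0,0.6],[0.049,-0.002,-0.0125,0,0,0,0.6],[0.049,-0.002,-0.0125,0,0,0,0.6],[0.049,-0.002,-0.0125,0,0,0,0.6],[0.049,-0.002,-0.0125,0,0,0,0.6]]'
python3 -m handwheel '[[0,0,0,0,0,0,0.6],[0,0,0,0,0,0,0.6]]'
python3 - <<'E'
from h import *
go(.497,-.411,.043,-.5)
E
```

```text
time: 11.42
tool_pos: [0.4881, -0.4109, 0.161]
tcp_rot: [-1.208, 1.224, -1.209]
wrist_force: [0.5, 0.1, -0.6]
width: 0.601
time: 11.68
tool_pos: [0.4887, -0.4093, 0.161]
tcp_rot: [-1.208, 1.225, -1.209]
wrist_force: [-0.6, 0.2, 0.1]
width: 0.599
t 11.68 pos [ 0.4887 -0.4093  0.161 ] w 0.599 F [-0.6  0.2  0.1] q [-0.73  0.25  1.75 -0.    1.15 -0.72]
tool y [-0.009  0.005 -1.   ] jaw deg -0.6
turn(tool) rad [ 0.0087 -0.0012 -0.0046] shift in present axes [0.0021 0.1179 0.0093] in turned axes [0.0016 0.118  0.0083]
turn(tool) rad [0.0072 3.1404 0.0137] shift in present axes [0.0021 0.1179 0.0093] in turned axes [-0.0016  0.118  -0.0083]
```

Correct the tilt and offset, then go down to just over the shaker's shoulder and look.

```bash
python3 -m handwheel '[[0.002,0,0.008,0.009,0,-0.0045,0.6],[0,0.04,0,0,0,0,0.6],[0,0,0,0,0,0,0.6],[0,0,0,0,0,0,0.6]]'
python3 - <<'E'
from h import *
go(.497,-.411,.043,-.5)
for n in("side","top"):
    c=optics.read_camera(n);i=cv2.convertScaleAbs(c["image"][:,:,::-1],alpha=1.8);b=(300,440,150,280) if n=="top" else (280,420,150,290)
    cv2.imwrite(f"pics/{n}7.png",cv2.resize(i[b[2]:b[3],b[0]:b[1]],None,fx=4,fy=4,interpolation=2))
E
```

```text
time: 12.18
tool_pos: [0.4982, -0.4115, 0.1226]
tcp_rot: [-1.205, 1.212, -1.217]
wrist_force: [1.2, 0.3, -0.0]
width: 0.599
t 12.18 pos [ 0.4982 -0.4115  0.1226] w 0.599 F [ 1.2  0.3 -0. ] q [-0.73  0.29  1.78 -0.    1.07 -0.72]
tool y [ 0.002 -0.002 -1.   ] jaw deg -0.4
turn(tool) rad [-0.0021  0.001   0.002 ] shift in present axes [-0.0007  0.0796 -0.0014] in turned axes [-0.0005  0.0796 -0.0013]
turn(tool) rad [ 3.1000e-03 -3.1406e+00  3.3000e-03] shift in present axes [-0.0007  0.0796 -0.0014] in turned axes [0.0005 0.0796 0.0013]
```

View pics/side7.png

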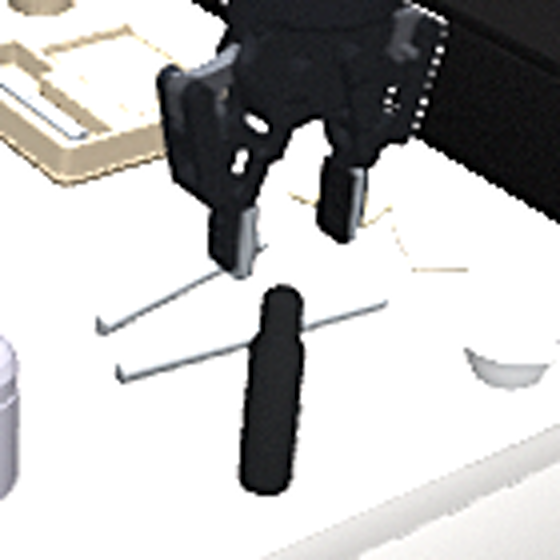

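```bash
python3 -m handwheel '[[0,0.03,-0.001,-0.002,0,0.002,0.6],[0,0.03,0,0,0,0,0.6],[0,0.022,0,0,0,0,0.6],[0,0,0,0,0,0,0.6],[0,0,0,0,0,0,0.6]]'
python3 -c "from h import *; go(.497,-.411,.040,-.5)"
```

```text
time: 12.9
tool_pos: [0.4974, -0.413, 0.0413]
tcp_rot: [-1.205, 1.214, -1.217]
wrist_force: [0.8, -0.2, 0.1]
width: 0.595
t 12.90 pos [ 0.4974 -0.413   0.0413] w 0.595 F [ 0.8 -0.2  0.1] q [-0.73  0.38  1.83 -0.    0.93 -0.72]
tool y [ 0.001 -0.001 -1.   ] jaw deg -0.5
turn(tool) rad [-0.0014 -0.0003  0.0013] shift in present axes [-0.002   0.0013 -0.0005] in turned axes [-0.002   0.0013 -0.0005]
turn(tool) rad [-2.0000e-03  3.1413e+00 -2.1000e-03] shift in present axes [-0.002   0.0013 -0.0005] in turned axes [0.002  0.0013 0.0005]
```

```bash
python3 -m handwheel '[[-0.002,0.001,0,0,0,0,0.6],[0,0,0,0,0,0,0.3],[0,0,0,0,0,0,0.2],[0,0,0,0,0,0,0],[0,0,0,0,0,0,0],[0,0,0,0,0,0,0]]' 40
python3 -m handwheel '[[0,-0.01,0,0,0,0,0],[0,-0.04,0,0,0,0,0],[0,-0.06,0,0,0,0,0],[0,-0.06,0,0,0,0,0],[0,0,0,0,0,0,0],[0,0,0,0,0,0,0]]' 40
python3 - <<'E'
from h import *
go(.669,.046,.2,-.5)
for n in("side",):
    c=optics.read_camera(n);i=cv2.convertScaleAbs(c["image"][:,:,::-1],alpha=1.8);b=(240,440,60,280)
    cv2.imwrite(f"pics/{n}8.png",cv2.resize(i[b[2]:b[3],b[0]:b[1]],None,fx=2.7,fy=2.7,interpolation=2))
E
```

```text
time: 13.65
tool_pos: [0.4971, -0.4107, 0.0401]
tcp_rot: [-1.205, 1.215, -1.217]
wrist_force: [-0.1, 0.9, 6.3]
width: 0.302
time: 14.4
tool_pos: [0.4964, -0.4101, 0.2091]
tcp_rot: [-1.205, 1.216, -1.216]
wrist_force: [0.1, 0.1, -2.1]
width: 0.305
t 14.40 pos [ 0.4964 -0.4101  0.2091] w 0.305 F [ 0.1  0.1 -2.1] q [-0.73  0.22  1.7  -0.    1.22 -0.72]
tool y [-0. -0. -1.] jaw deg -0.5
turn(tool) rad [ 0.0001 -0.0003  0.    ] shift in present axes [-0.4576  0.0091  0.1685] in turned axes [-0.4576  0.0091  0.1686]
turn(tool) rad [-0.0000e+00  3.1413e+00  2.0000e-04] shift in present axes [-0.4576  0.0091  0.1685] in turned axes [ 0.4576  0.0091 -0.1686]
```

View pics/side8.png

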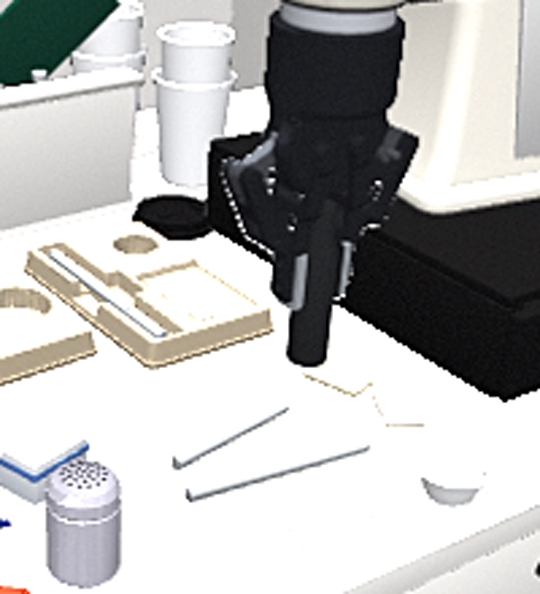

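```bash
python3 -m handwheel '[[-0.046,0,0.017,0,0,0,0],[-0.046,0,0.017,0,0,0,0],[-0.046,0,0.017,0,0,0,0],[-0.046,0,0.017,0,0,0,0],[-0.046,0,0.017,0,0,0,0],[-0.046,0,0.017,0,0,0,0],[-0.046,0,0.017,0,0,0,0],[-0.046,0,0.017,0,0,0,0]]'
python3 -m handwheel '[[-0.046,0,0.017,0,0,0,0],[-0.044,0,0.016,0,0,0,0],[0,0.04,0,0,0,0,0],[0,0.04,0,0,0,0,0],[0,0,0,0,0,0,0],[0,0,0,0,0,0,0]]'
python3 - <<'E'
from h import *
go(.669,.046,.05,-.5)
s=bot.read_state()["tool_pos"]
for n in("side","top"):
    c=optics.read_camera(n);i=cv2.convertScaleAbs(c["image"][:,:,::-1],alpha=1.8);b=(230,370,60,200) if n=="side" else (90,270,80,210)
    print(n,((proj(c,[s-[0,0,.04],s+[0,0,.019]])-[b[0]-.5,b[2]-.5])*4).round(0))
    cv2.imwrite(f"pics/{n}9.png",cv2.resize(i[b[2]:b[3],b[0]:b[1]],None,fx=4,fy=4,interpolation=2))
E
```

```text
time: 15.45
tool_pos: [0.6346, -0.0418, 0.2058]
tcp_rot: [-1.209, 1.22, -1.213]
wrist_force: [1.0, -0.9, -1.4]
width: 0.301
time: 16.2
tool_pos: [0.6695, 0.046, 0.1287]
tcp_rot: [-1.206, 1.217, -1.215]
wrist_force: [0.5, 0.7, 0.2]
width: 0.304
t 16.20 pos [0.6695 0.046  0.1287] w 0.304 F [0.5 0.7 0.2] q [ 0.03  0.33  1.71 -0.    1.1   0.04]
tool y [-0.001 -0.    -1.   ] jaw deg -0.5
turn(tool) rad [ 0.0014 -0.0005  0.0001] shift in present axes [ 0.      0.0787 -0.0004] in turned axes [ 0.      0.0787 -0.0005]
turn(tool) rad [-2.0000e-04  3.1411e+00  2.2000e-03] shift in present axes [ 0.      0.0787 -0.0004] in turned axes [-0.      0.0787  0.0005]
side [[242. 274.]
 [244. 189.]]
top [[210. 182.]
 [172. 149.]]
```

View pics/side9.png

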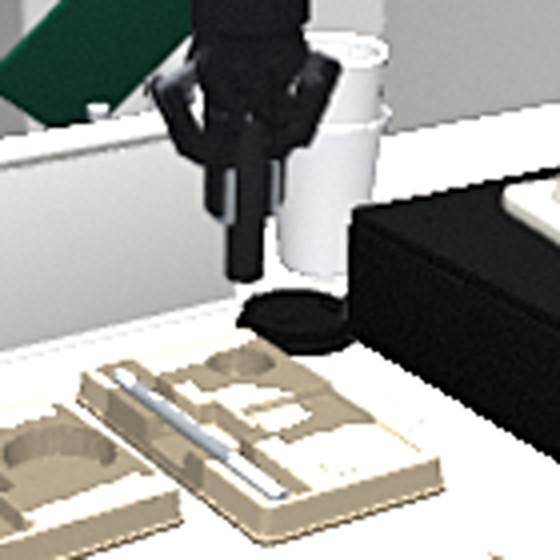

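View pics/top9.png

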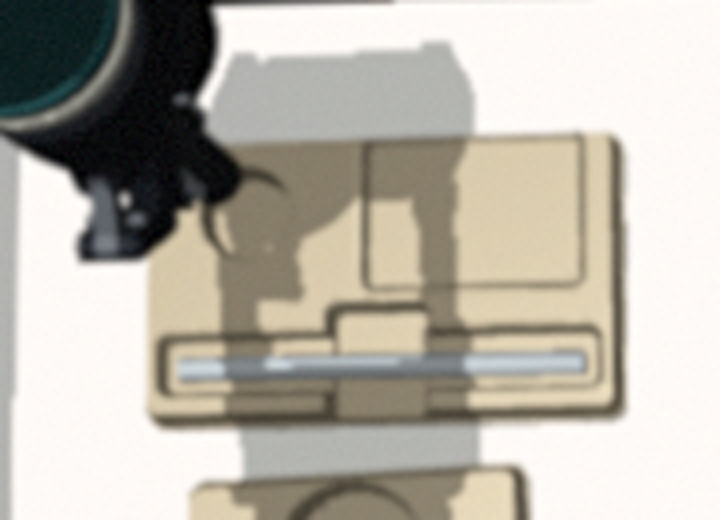

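```bash
python3 -m handwheel '[[0,0.03,0,0,0,0,0],[0,0.022,0,0,0,0,0],[0,0.012,0,0,0,0,0],[0,0.01,0,0,0,0,0],[0,0.006,0,0,0,0,0],[0,0,0,0,0,0,0]]'
python3 - <<'E'
from h import *
go(.669,.046,.044,-.5)
c=optics.read_camera("side");i=cv2.convertScaleAbs(c["image"][:,:,::-1],alpha=1.8);b=(230,370,60,200)
cv2.imwrite("pics/side10.png",cv2.resize(i[b[2]:b[3],b[0]:b[1]],None,fx=4,fy=4,interpolation=2))
E
```

```text
time: 17.05
tool_pos: [0.6697, 0.0462, 0.0488]
tcp_rot: [-1.205, 1.216, -1.216]
wrist_force: [-0.2, 0.4, -1.0]
width: 0.301
t 17.05 pos [0.6697 0.0462 0.0488] w 0.301 F [-0.2  0.4 -1. ] q [ 0.03  0.42  1.76 -0.    0.97  0.04]
tool y [-0. -0. -1.] jaw deg -0.5
turn(tool) rad [ 0.0005 -0.0003  0.0001] shift in present axes [ 0.0002  0.0048 -0.0007] in turned axes [ 0.0002  0.0048 -0.0007]
turn(tool) rad [-1.0000e-04  3.1413e+00  8.0000e-04] shift in present axes [ 0.0002  0.0048 -0.0007] in turned axes [-0.0002  0.0048  0.0007]
```

View pics/side10.png

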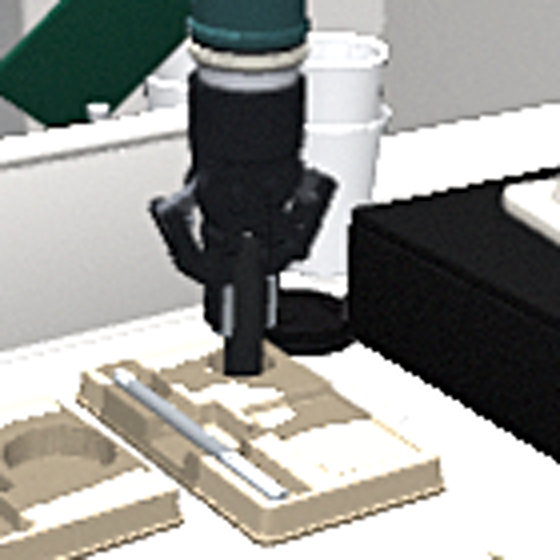

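```bash
python3 -m handwheel '[[0,0.004,0,0,0,0,0],[0,0.001,0,0,0,0,0],[0,0,0,0,0,0,0],[0,0,0,0,0,0,0]]'
```

```text
time: 17.6
tool_pos: [0.6699, 0.0462, 0.0442]
tcp_rot: [-1.205, 1.216, -1.216]
wrist_force: [-0.5, 0.3, -1.3]
width: 0.304
```

```bash
python3 -m handwheel '[[0,0.001,0,0,0,0,0],[0,0,0,0,0,0,0],[0,0,0,0,0,0,0]]';python3 -m handwheel '[[0,0.001,0,0,0,0,0],[0,0,0,0,0,0,0],[0,0,0,0,0,0,0]]'
```

```text
time: 17.98
tool_pos: [0.6699, 0.0462, 0.0431]
tcp_rot: [-1.205, 1.216, -1.216]
wrist_force: [0.5, -1.3, -0.0]
width: 0.304
time: 18.35
tool_pos: [0.67, 0.0462, 0.0431]
tcp_rot: [-1.205, 1.216, -1.216]
wrist_force: [-2.2, 0.1, 5.0]
width: 0.302
```

```bash
python3 -m handwheel '[[0,-0.0005,0,0,0,0,0.4],[0,0,0,0,0,0,0.5],[0,0,0,0,0,0,0.6],[0,0,0,0,0,0,0.6],[0,-0.03,0,0,0,0,0.6],[0,-0.05,0,0,0,0,0.6],[0,-0.06,0,0,0,0,0.6],[0,0,0,0,0,0,0.6]]'
python3 - <<'E'
from h import *
go(.3975,-.21,.15,15.8)
for n in("side","top"):
    c=optics.read_camera(n);i=cv2.convertScaleAbs(c["image"][:,:,::-1],alpha=1.8);b=(230,370,60,200) if n=="side" else (90,270,80,210)
    cv2.imwrite(f"pics/{n}11.png",cv2.resize(i[b[2]:b[3],b[0]:b[1]],None,fx=4,fy=4,interpolation=2))
E
```

```text
time: 19.35
tool_pos: [0.6745, 0.0464, 0.1905]
tcp_rot: [-1.195, 1.206, -1.222]
wrist_force: [0.8, -0.1, 0.9]
width: 0.6
t 19.35 pos [0.6745 0.0464 0.1905] w 0.600 F [ 0.8 -0.1  0.9] q [ 0.03  0.28  1.66 -0.    1.19  0.04]
tool y [ 0.013  0.    -1.   ] jaw deg -0.5
turn(tool) rad [-0.0133 -0.2847  0.0014] shift in present axes [ 0.2588  0.0367 -0.2752] in turned axes [ 0.1713  0.0405 -0.3363]
turn(tool) rad [-2.0000e-03  2.8568e+00 -1.9100e-02] shift in present axes [ 0.2588  0.0367 -0.2752] in turned axes [-0.1713  0.0405  0.3363]
```

View pics/side11.png

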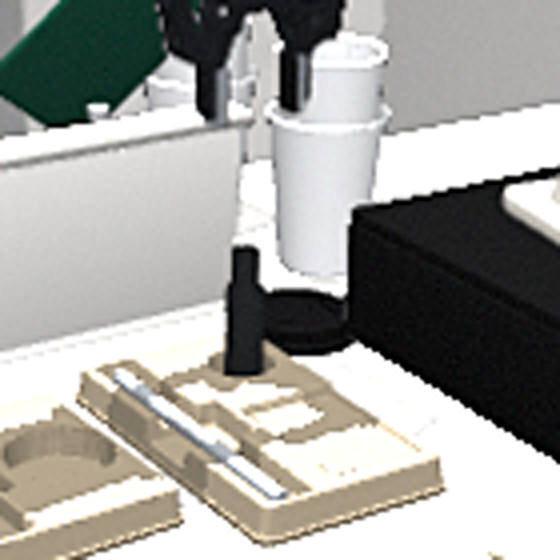

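```bash
python3 -m handwheel '[[0,0,0,-0.006,-0.142,0,0.95],[0,0,0,-0.006,-0.142,0,0.95],[0.028,0,-0.056,0,0,0,0.95],[0.028,0,-0.056,0,0,0,0.95],[0.028,0,-0.056,0,0,0,0.95],[0.028,0,-0.056,0,0,0,0.95],[0.028,0.02,-0.056,0,0,0,0.95],[0.028,0.02,-0.056,0,0,0,0.95]]'
python3 -m handwheel '[[0,0,0,0,0,0,0.95],[0,0,0,0,0,0,0.95]]'
python3 - <<'E'
from h import *
c=optics.read_camera("side");W=cloud(c)
m=np.zeros(W.shape[:2],bool);m[200:262,215:280]=True
k=m&(W[...,2]>.031)&(W[...,2]<.04)&(W[...,1]>-.27)&(W[...,1]<-.14);print("carton top from side",rect(W[k][:,:2]))
go(.3975,-.21,.05,15.8)
E
```

```text
time: 20.45
tool_pos: [0.3937, -0.2026, 0.1458]
tcp_rot: [-1.336, 1.015, -0.996]
wrist_force: [0.2, -0.7, 0.4]
width: 0.953
time: 20.7
tool_pos: [0.3957, -0.202, 0.1469]
tcp_rot: [-1.335, 1.016, -0.997]
wrist_force: [0.3, 0.1, 0.4]
width: 0.956
carton top from side (array([ 397.3, -212.9]), array([61.3, 90.9]), 16.72)
t 20.75 pos [ 0.3967 -0.2018  0.1476] w 0.952 F [ 0.2 -0.1  0.1] q [-0.52 -0.1   2.16 -0.01  1.09 -0.79]
tool y [-0.013 -0.001 -1.   ] jaw deg 15.8
turn(tool) rad [ 0.0123 -0.0006 -0.0027] shift in present axes [ 0.0083  0.0976 -0.0002] in turned axes [ 0.0081  0.0976 -0.0015]
turn(tool) rad [0.0043 3.1409 0.0194] shift in present axes [ 0.0083  0.0976 -0.0002] in turned axes [-0.0081  0.0976  0.0015]
```

```bash
python3 -m handwheel '[[0.009,0.03,-0.0015,0.012,-0.007,-0.003,0.95],[0,0.03,0,0,0,0,0.95],[0,0.03,0,0,0,0,0.95],[0,0,0,0,0,0,0.95],[0,0,0,0,0,0,0.95],[0,0,0,0,0,0,0.95]]'
python3 - <<'E'
from h import *
go(.3975,-.211,.012,16.2)
c=optics.read_camera("side");i=cv2.convertScaleAbs(c["image"][:,:,::-1],alpha=1.8);b=(180,320,150,280)
cv2.imwrite("pics/side12.png",cv2.resize(i[b[2]:b[3],b[0]:b[1]],None,fx=4,fy=4,interpolation=2))
E
```

```text
time: 21.5
tool_pos: [0.3988, -0.212, 0.0598]
tcp_rot: [-1.33, 0.995, -1.002]
wrist_force: [-0.0, 0.4, -0.0]
width: 0.954
t 21.50 pos [ 0.3988 -0.212   0.0598] w 0.954 F [-0.   0.4 -0. ] q [-0.54  0.02  2.23 -0.    0.89 -0.83]
tool y [ 0.003 -0.003 -1.   ] jaw deg 16.2
turn(tool) rad [-0.0022  0.0001  0.0035] shift in present axes [-0.0015  0.0478 -0.0011] in turned axes [-0.0014  0.0478 -0.001 ]
turn(tool) rad [ 0.0055 -3.1415  0.0035] shift in present axes [-0.0015  0.0478 -0.0011] in turned axes [0.0014 0.0478 0.001 ]
```

View pics/side12.png

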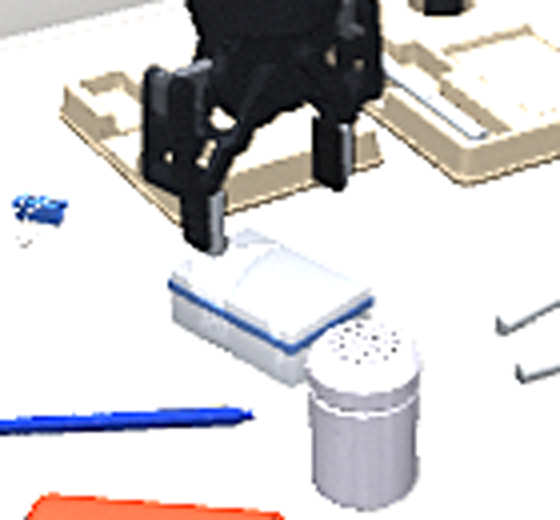

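```bash
python3 -m handwheel '[[-0.001,0.015,-0.001,-0.002,0,0.003,0.95],[0,0.01,0,0,0,0,0.95],[0,0.005,0,0,0,0,0.95],[0,0,0,0,0,0,0.95]]'
python3 - <<'E'
from h import *
go(.3975,-.211,.012,16.2)
c=optics.read_camera("side");i=cv2.convertScaleAbs(c["image"][:,:,::-1],alpha=1.8);b=(180,320,150,280)
cv2.imwrite("pics/side13.png",cv2.resize(i[b[2]:b[3],b[0]:b[1]],None,fx=4,fy=4,interpolation=2))
E
```

```text
time: 22.05
tool_pos: [0.3952, -0.2105, 0.0273]
tcp_rot: [-1.33, 1.003, -0.996]
wrist_force: [-0.1, 0.1, -0.8]
width: 0.951
t 22.05 pos [ 0.3952 -0.2105  0.0273] w 0.951 F [-0.1  0.1 -0.8] q [-0.55  0.07  2.25 -0.    0.82 -0.83]
tool y [-0.004  0.002 -1.   ] jaw deg 16.1
turn(tool) rad [ 0.0031 -0.001  -0.0031] shift in present axes [0.0011 0.0153 0.0022] in turned axes [0.0011 0.0153 0.0021]
turn(tool) rad [0.0049 3.1406 0.0049] shift in present axes [0.0011 0.0153 0.0022] in turned axes [-0.0011  0.0153 -0.0021]
```

View pics/side13.png

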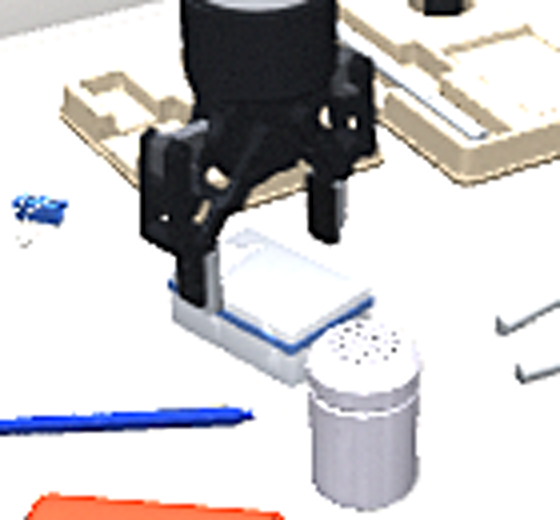

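```bash
python3 -m handwheel '[[0.001,0.008,0.002,0.003,0,-0.003,0.95],[0,0.006,0,0,0,0,0.95],[0,0,0,0,0,0,0.95],[0,0,0,0,0,0,0.95]]'
python3 -c "from h import *; go(.3975,-.211,.012,16.2)"
```

```text
time: 22.6
tool_pos: [0.3981, -0.2113, 0.0142]
tcp_rot: [-1.329, 0.998, -1.0]
wrist_force: [-0.0, -0.4, -0.3]
width: 0.952
t 22.60 pos [ 0.3981 -0.2113  0.0142] w 0.952 F [-0.  -0.4 -0.3] q [-0.54  0.09  2.26 -0.    0.79 -0.83]
tool y [ 0.001 -0.001 -1.   ] jaw deg 16.2
turn(tool) rad [-0.001  -0.0007  0.0012] shift in present axes [-0.0004  0.0022 -0.0005] in turned axes [-0.0004  0.0022 -0.0005]
turn(tool) rad [-1.9000e-03  3.1409e+00 -1.6000e-03] shift in present axes [-0.0004  0.0022 -0.0005] in turned axes [0.0004 0.0022 0.0005]
```

```bash
python3 -m handwheel '[[0,0.002,0,0,0,0,0.85],[0,0,0,0,0,0,0.8],[0,0,0,0,0,0,0.7],[0,0,0,0,0,0,0.6],[0,0,0,0,0,0,0.6],[0,0,0,0,0,0,0.6]]' 50
python3 -c "from h import *; go(.3975,-.211,.012,16.2)"
```

```text
time: 23.35
tool_pos: [0.3984, -0.2115, 0.0127]
tcp_rot: [-1.329, 0.997, -1.001]
wrist_force: [-1.0, 2.4, 5.7]
width: 0.691
t 23.35 pos [ 0.3984 -0.2115  0.0127] w 0.691 F [-1.   2.4  5.7] q [-0.54  0.1   2.26 -0.    0.78 -0.83]
tool y [ 0.002 -0.001 -1.   ] jaw deg 16.2
turn(tool) rad [-0.0016 -0.0007  0.0018] shift in present axes [-0.0007  0.0007 -0.0008] in turned axes [-0.0007  0.0007 -0.0008]
turn(tool) rad [-2.8000e-03  3.1409e+00 -2.5000e-03] shift in present axes [-0.0007  0.0007 -0.0008] in turned axes [0.0007 0.0007 0.0008]
```

```bash
python3 -m handwheel '[[0,-0.01,0,0,0,0,0.5],[0,-0.03,0,0,0,0,0.5],[0,-0.05,0,0,0,0,0.5],[0,-0.05,0,0,0,0,0.5],[0,-0.02,0,0,0,0,0.5],[0,0,0,0,0,0,0.5],[0,0,0,0,0,0,0.5]]' 60
python3 - <<'E'
from h import *
go(.6665,-.0665,.15,-.5)
c=optics.read_camera("side");i=cv2.convertScaleAbs(c["image"][:,:,::-1],alpha=1.8);b=(180,360,100,250)
cv2.imwrite("pics/side14.png",cv2.resize(i[b[2]:b[3],b[0]:b[1]],None,fx=4,fy=4,interpolation=2))
E
```

```text
time: 24.22
tool_pos: [0.3968, -0.2105, 0.1708]
tcp_rot: [-1.33, 1.0, -0.999]
wrist_force: [0.1, -0.4, -1.7]
width: 0.684
t 24.23 pos [ 0.3968 -0.2105  0.1708] w 0.684 F [ 0.1 -0.4 -1.7] q [-0.54 -0.12  2.13 -0.    1.13 -0.83]
tool y [-0.001  0.    -1.   ] jaw deg 16.2
turn(tool) rad [ 0.0005  0.2907 -0.0003] shift in present axes [-0.0633  0.0207  0.2991] in turned axes [-0.1464  0.0208  0.2684]
turn(tool) rad [-4.0000e-04 -2.8509e+00 -7.0000e-04] shift in present axes [-0.0633  0.0207  0.2991] in turned axes [ 0.1464  0.0208 -0.2684]
```

View pics/side14.png

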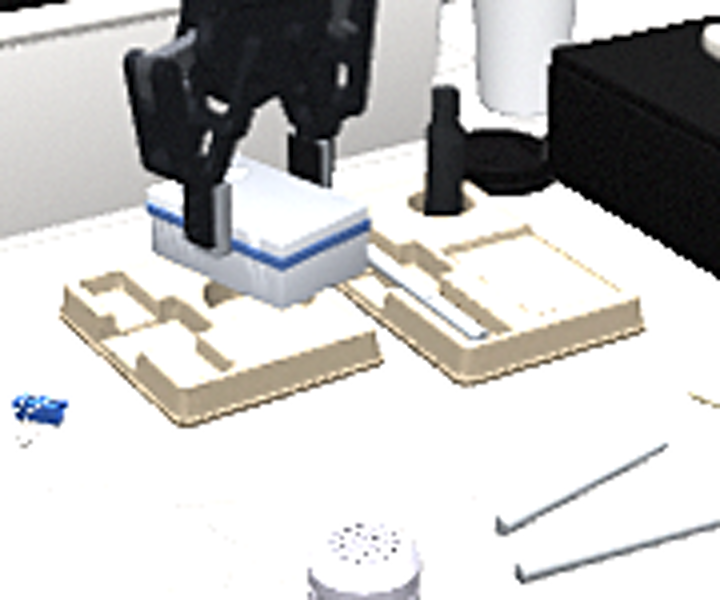

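```bash
python3 - <<'E'
from h import *
c=optics.read_camera("side"); t=np.radians(16.2);ex=np.array([np.cos(t),np.sin(t),0]);ey=np.array([-np.sin(t),np.cos(t),0])
o=np.array([.3968,-.2105,.158])
for a,b,h in((-1,1,0),(-1,-1,0),(1,-1,0),(1,-1,.035),(-1,-1,.035)): print(a,b,h,((proj(c,[o+a*.0305*ex+b*.0455*ey+[0,0,h]])-[179.5,99.5])*4).round(0))
P=onplane(c,np.array([[153,255],[288,305],[370,270]])/4+[179.5,99.5],.158); print(P.round(4))
q=(P[0]+P[1])/2+.0305*ex; print("centre est",q.round(4), "along len", ((q-o)@ey).round(4),np.linalg.norm(P[0]-P[1]))
E
```

```text
-1 1 0 [[150. 255.]]
-1 -1 0 [[283. 315.]]
1 -1 0 [[373. 271.]]
1 -1 0.035 [[373. 205.]]
-1 -1 0.035 [[281. 246.]]
[[ 0.3558 -0.1765  0.158 ]
 [ 0.387  -0.2553  0.158 ]
 [ 0.4382 -0.244   0.158 ]]
centre est [ 0.4007 -0.2074  0.158 ] along len 0.0019 0.08477092155873224
```

```bash
python3 -m handwheel '[[0,0,0,0,0.145,0,0.5],[0,0,0,0,0.145,0,0.5],[-0.024,0,0.045,0,0,0,0.5],[-0.024,0,0.045,0,0,0,0.5],[-0.024,0,0.045,0,0,0,0.5],[-0.024,0,0.045,0,0,0,0.5],[-0.024,0,0.045,0,0,0,0.5],[-0.024,0,0.043,0,0,0,0.5]]'
python3 -m handwheel '[[0,0.04,0,0,0,0,0.5],[0,0.03,0,0,0,0,0.5],[0,0,0,0,0,0,0.5],[0,0,0,0,0,0,0.5]]'
python3 - <<'E'
from h import *
go(.666,-.068,.05,-.5)
for n in("side","top"):
    c=optics.read_camera(n);i=cv2.convertScaleAbs(c["image"][:,:,::-1],alpha=1.8);b=(230,370,90,210) if n=="side" else (110,290,80,210)
    cv2.imwrite(f"pics/{n}15.png",cv2.resize(i[b[2]:b[3],b[0]:b[1]],None,fx=4,fy=4,interpolation=2))
E
```

```text
time: 25.32
tool_pos: [0.6674, -0.0682, 0.17]
tcp_rot: [-1.208, 1.216, -1.214]
wrist_force: [-0.3, -0.5, -1.7]
width: 0.687
time: 25.82
tool_pos: [0.6672, -0.0695, 0.1024]
tcp_rot: [-1.205, 1.214, -1.216]
wrist_force: [0.5, -0.4, -1.7]
width: 0.685
t 25.82 pos [ 0.6672 -0.0695  0.1024] w 0.685 F [ 0.5 -0.4 -1.7] q [-0.14  0.36  1.73 -0.    1.05 -0.13]
tool y [ 0.001 -0.001 -1.   ] jaw deg -0.5
turn(tool) rad [-0.0011  0.0006  0.0009] shift in present axes [-0.0015  0.0524 -0.0012] in turned axes [-0.0015  0.0524 -0.0012]
turn(tool) rad [ 1.400e-03 -3.141e+00  1.600e-03] shift in present axes [-0.0015  0.0524 -0.0012] in turned axes [0.0015 0.0524 0.0012]
```

View pics/side15.png

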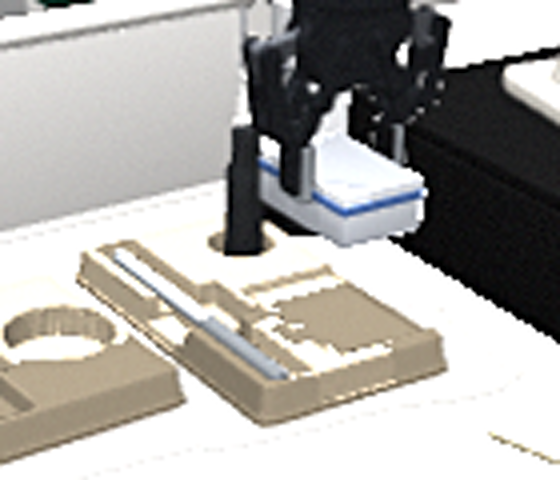

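View pics/top15.png

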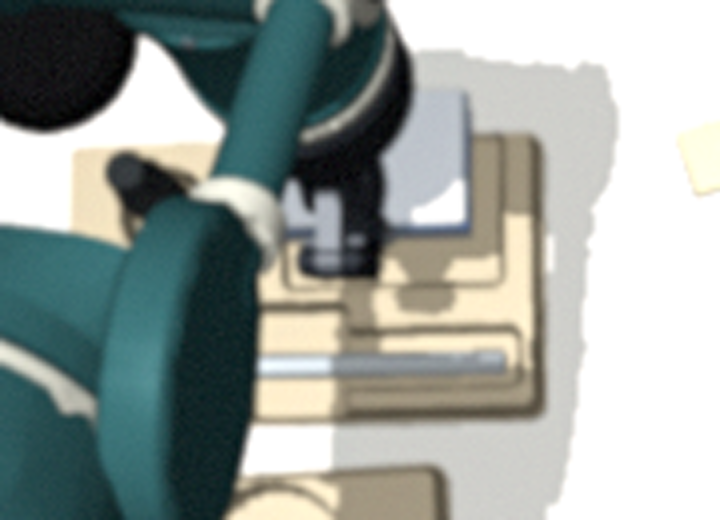

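```bash
python3 - <<'E'
from h import *
c=optics.read_camera("top");P=onplane(c,[[469/4+109.5,228/4+79.5]],.125);print(P, "centre y",P[0,1]+.0455,"centre x",P[0,0]+.0305)
E
```

```text
[[ 0.63491755 -0.11485707  0.125     ]] centre y -0.06935707475223016 centre x 0.6654175476134316
```

```bash
python3 -m handwheel '[[-0.0025,0.025,0,-0.001,0,0.001,0.5],[0,0.02,0,0,0,0,0.5],[0,0.012,0,0,0,0,0.5],[0,0.006,0,0,0,0,0.5],[0,0.004,0,0,0,0,0.5],[0,0,0,0,0,0,0.5],[0,0,0,0,0,0,0.5]]'
python3 - <<'E'
from h import *
go(.667,-.067,.030,-.5)
for n in("side","top"):
    c=optics.read_camera(n);i=cv2.convertScaleAbs(c["image"][:,:,::-1],alpha=1.3);b=(230,370,90,210) if n=="side" else (110,290,80,210)
    cv2.imwrite(f"pics/{n}16.png",cv2.resize(i[b[2]:b[3],b[0]:b[1]],None,fx=4,fy=4,interpolation=2))
E
```

```text
time: 26.85
tool_pos: [0.6677, -0.067, 0.0361]
tcp_rot: [-1.204, 1.214, -1.216]
wrist_force: [0.5, -0.5, -1.3]
width: 0.69
t 26.85 pos [ 0.6677 -0.067   0.0361] w 0.690 F [ 0.5 -0.5 -1.3] q [-0.14  0.43  1.77  0.    0.94 -0.13]
tool y [ 0.002 -0.    -1.   ] jaw deg -0.5
turn(tool) rad [-0.0015  0.0007  0.0001] shift in present axes [ 0.      0.0061 -0.0007] in turned axes [ 0.      0.0061 -0.0007]
turn(tool) rad [ 2.0000e-04 -3.1409e+00  2.4000e-03] shift in present axes [ 0.      0.0061 -0.0007] in turned axes [-0.      0.0061  0.0007]
```

View pics/side16.png

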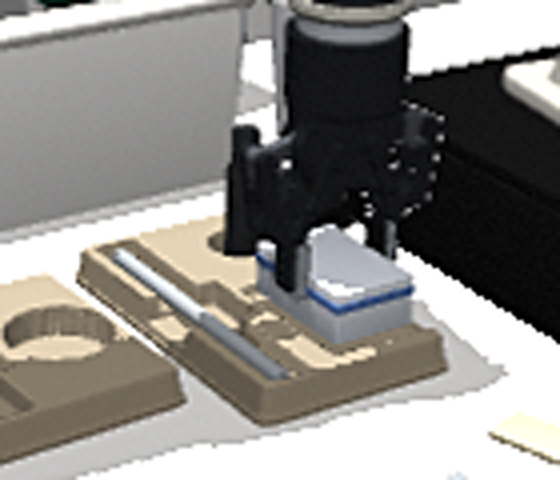

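View pics/top16.png

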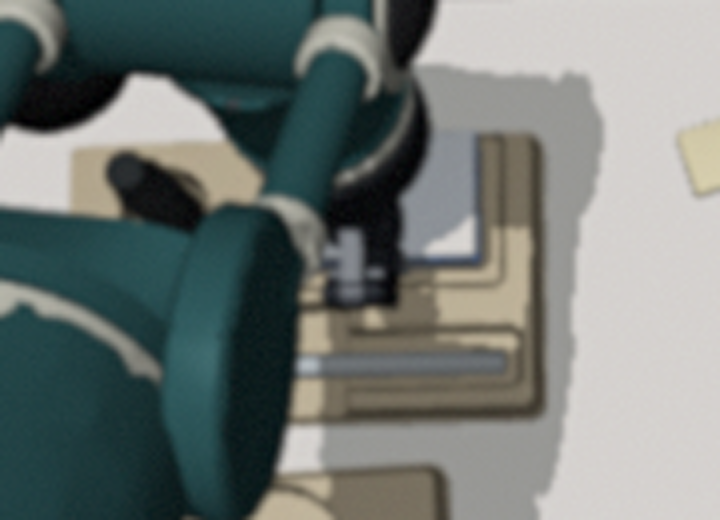

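```bash
python3 -m handwheel '[[0,0.002,-0.001,0,0,0,0.5],[0,0.002,0,0,0,0,0.5],[0,0.0015,0,0,0,0,0.5],[0,0,0,0,0,0,0.5],[0,0,0,0,0,0,0.5]]'
python3 -m handwheel '[[0,0.001,0,0,0,0,0.5],[0,0,0,0,0,0,0.5],[0,0,0,0,0,0,0.5]]'
```

```text
time: 27.58
tool_pos: [0.6662, -0.0669, 0.0299]
tcp_rot: [-1.205, 1.215, -1.215]
wrist_force: [0.6, -0.9, -0.6]
width: 0.686
time: 27.95
tool_pos: [0.6662, -0.0668, 0.029]
tcp_rot: [-1.205, 1.215, -1.215]
wrist_force: [0.3, -0.6, -1.4]
width: 0.686
```

```bash
python3 -m handwheel '[[0,0.001,0,0,0,0,0.5],[0,0,0,0,0,0,0.5],[0,0,0,0,0,0,0.5]]'
```

```text
time: 28.32
tool_pos: [0.6662, -0.0669, 0.0289]
tcp_rot: [-1.205, 1.215, -1.215]
wrist_force: [-4.1, 0.6, 5.1]
width: 0.686
```

```bash
python3 -m handwheel '[[0,0,0,0,0,0,0.8],[0,0,0,0,0,0,0.85],[0,0,0,0,0,0,0.85],[0,-0.03,0,0,0,0,0.85],[0,-0.05,0,0,0,0,0.85],[0,-0.06,0,0,0,0,0.7],[0,0,0,0,0,0,0.4],[0,0,0,0,0,0,0.4]]'
python3 - <<'E'
from h import *
go(.562,-.2635,.1,100.3)
for n in("side","top"):
    c=optics.read_camera(n);i=cv2.convertScaleAbs(c["image"][:,:,::-1],alpha=1.5);b=(230,370,90,210) if n=="side" else (110,290,80,210)
    cv2.imwrite(f"pics/{n}17.png",cv2.resize(i[b[2]:b[3],b[0]:b[1]],None,fx=4,fy=4,interpolation=2))
E
```

```text
time: 29.32
tool_pos: [0.6661, -0.0669, 0.1681]
tcp_rot: [-1.205, 1.214, -1.215]
wrist_force: [-0.1, 0.0, -0.6]
width: 0.401
t 29.32 pos [ 0.6661 -0.0669  0.1681] w 0.401 F [-0.1  0.  -0.6] q [-0.14  0.3   1.68  0.    1.16 -0.13]
tool y [ 0.001 -0.    -1.   ] jaw deg -0.5
turn(tool) rad [-8.0000e-04  1.3831e+00 -6.0000e-04] shift in present axes [ 0.1975  0.068  -0.1026] in turned axes [0.1375 0.0681 0.1749]
turn(tool) rad [-6.0000e-04 -1.7585e+00  8.0000e-04] shift in present axes [ 0.1975  0.068  -0.1026] in turned axes [-0.1375  0.0681 -0.1749]
```

View pics/side17.png

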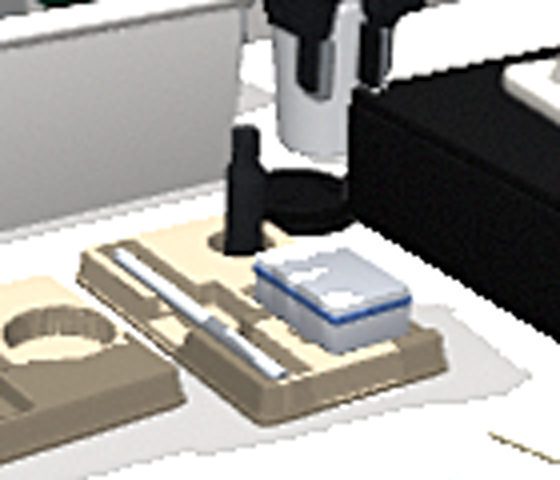

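```bash
python3 -m handwheel '[[0,0,0,0,0.173,0,0.35],[0,0,0,0,0.173,0,0.35],[0,0,0,0,0.173,0,0.35],[0,0,0,0,0.173,0,0.35],[0,0,0,0,0.173,0,0.35],[0,0,0,0,0.173,0,0.35],[0,0,0,0,0.173,0,0.35],[0,0,0,0,0.172,0,0.35]]'
python3 -m handwheel '[[0.034,0,0.044,0,0,0,0.35],[0.034,0,0.044,0,0,0,0.35],[0.034,0,0.044,0,0,0,0.35],[0.035,0,0.043,0,0,0,0.35],[0,0.04,0,0,0,0,0.35],[0,0.03,0,0,0,0,0.35],[0,0,0,0,0,0,0.35],[0,0,0,0,0,0,0.35]]'
python3 - <<'E'
from h import *
c=optics.read_camera("side")
# straw ends from side mask at z .006
S=c["image"].astype(int); 
go(.562,-.2635,.05,100.3)
i=cv2.convertScaleAbs(c["image"][:,:,::-1],alpha=1.3);b=(270,400,130,260)
cv2.imwrite("pics/side18.png",cv2.resize(i[b[2]:b[3],b[0]:b[1]],None,fx=4.5,fy=4.5,interpolation=2))
E
```

```text
time: 30.42
tool_pos: [0.6646, -0.0667, 0.165]
tcp_rot: [-0.191, 2.133, -2.131]
wrist_force: [1.2, -0.4, 0.7]
width: 0.35
time: 31.42
tool_pos: [0.5626, -0.2634, 0.0976]
tcp_rot: [-0.192, 2.128, -2.127]
wrist_force: [0.5, 0.0, -0.1]
width: 0.354
t 31.48 pos [ 0.5634 -0.2637  0.0987] w 0.351 F [-0.2  0.4 -0.2] q [-0.48  0.28  1.85  0.    1.02  0.91]
tool y [ 0.001 -0.    -1.   ] jaw deg -79.7
turn(tool) rad [-0.0007  0.0004 -0.0013] shift in present axes [ 0.0014  0.0487 -0.0005] in turned axes [ 0.0013  0.0487 -0.0004]
turn(tool) rad [-2.0000e-03 -3.1412e+00  1.1000e-03] shift in present axes [ 0.0014  0.0487 -0.0005] in turned axes [-0.0013  0.0487  0.0004]
```

View pics/side18.png

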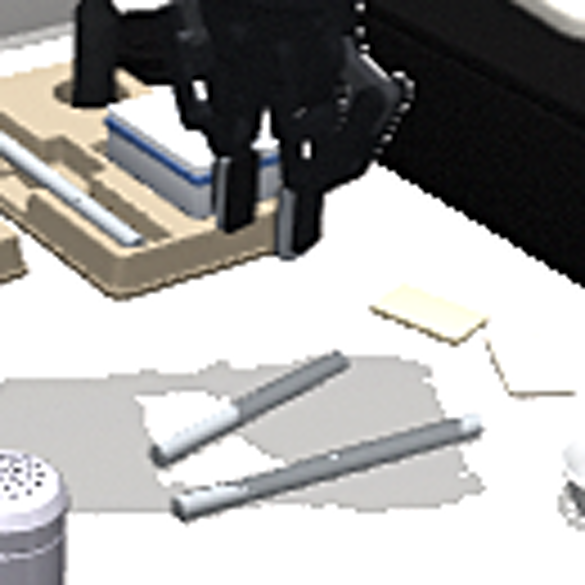

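```bash
python3 -m handwheel '[[0.001,0.03,0,0,0,0,0.35],[0,0.03,0,0,0,0,0.35],[0,0.02,0,0,0,0,0.35],[0,0.01,0,0,0,0,0.35],[0,0,0,0,0,0,0.35],[0,0,0,0,0,0,0.35]]'
python3 - <<'E'
from h import *
go(.562,-.2635,.003,100.3)
for n in("side","top"):
    c=optics.read_camera(n);i=cv2.convertScaleAbs(c["image"][:,:,::-1],alpha=1.3);b=(270,400,130,260) if n=="side" else (240,380,110,240)
    cv2.imwrite(f"pics/{n}19.png",cv2.resize(i[b[2]:b[3],b[0]:b[1]],None,fx=4.5,fy=4.5,interpolation=2))
E
```

```text
time: 32.22
tool_pos: [0.5627, -0.2642, 0.0091]
tcp_rot: [-0.189, 2.125, -2.127]
wrist_force: [0.6, -0.0, 0.6]
width: 0.352
t 32.23 pos [ 0.5627 -0.2642  0.0091] w 0.352 F [ 0.6 -0.   0.6] q [-0.48  0.38  1.9   0.    0.86  0.91]
tool y [ 0.002 -0.001 -1.   ] jaw deg -79.7
turn(tool) rad [-0.0013  0.0001 -0.002 ] shift in present axes [ 0.0006  0.0061 -0.0008] in turned axes [ 0.0006  0.0061 -0.0008]
turn(tool) rad [-3.2000e-03 -3.1415e+00  2.0000e-03] shift in present axes [ 0.0006  0.0061 -0.0008] in turned axes [-0.0006  0.0061  0.0008]
```

View pics/side19.png

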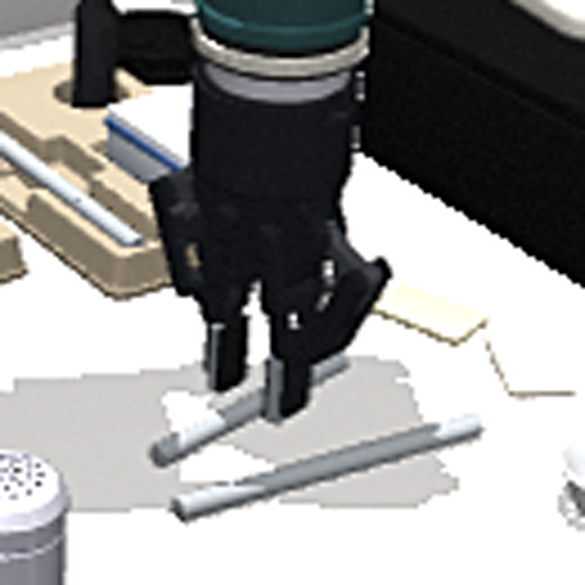

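Fingers straddle the short straw, clear of the middle one. Lower, close, lift.

```bash
python3 -m handwheel '[[0,0.006,-0.0005,0,0,0,0.35],[0,0,0,0,0,0,0.35],[0,0,0,0,0,0,0.2],[0,0,0,0,0,0,0],[0,0,0,0,0,0,0],[0,0,0,0,0,0,0]]' 40
python3 -m handwheel '[[0,-0.02,0,0,0,0,0],[0,-0.05,0,0,0,0,0],[0,-0.05,0,0,0,0,0],[0,0,0,0,0,0,0],[0,0,0,0,0,0,0]]'
python3 - <<'E'
from h import *
go(.428,-.010,.12,2.05)
for n in("side","top"):
    c=optics.read_camera(n);i=cv2.convertScaleAbs(c["image"][:,:,::-1],alpha=1.3);b=(250,400,100,260) if n=="side" else (240,380,110,240)
    cv2.imwrite(f"pics/{n}20.png",cv2.resize(i[b[2]:b[3],b[0]:b[1]],None,fx=3.5,fy=3.5,interpolation=2))
E
```

```text
time: 33.08
tool_pos: [0.5617, -0.2633, 0.002]
tcp_rot: [-0.191, 2.127, -2.127]
wrist_force: [-0.2, 0.0, 0.3]
width: 0.118
time: 33.7
tool_pos: [0.5617, -0.2633, 0.123]
tcp_rot: [-0.19, 2.126, -2.127]
wrist_force: [-0.7, 1.0, -0.4]
width: 0.118
t 33.70 pos [ 0.5617 -0.2633  0.123 ] w 0.118 F [-0.7  1.  -0.4] q [-0.48  0.25  1.83  0.    1.06  0.91]
tool y [ 0.002 -0.001 -1.   ] jaw deg -79.7
turn(tool) rad [-1.8000e-03 -1.4267e+00 -7.0000e-04] shift in present axes [ 0.0862  0.0027 -0.2731] in turned axes [-0.2579  0.003  -0.1246]
turn(tool) rad [ 7.0000e-04  1.7149e+00 -1.9000e-03] shift in present axes [ 0.0862  0.0027 -0.2731] in turned axes [0.2579 0.003  0.1246]
```

View pics/side20.png

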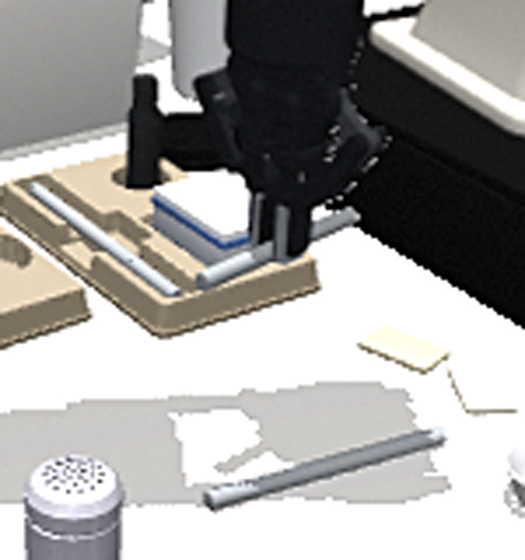

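```bash
python3 -m handwheel '[[0,0,0,0,-0.178,0,0],[0,0,0,0,-0.178,0,0],[0,0,0,0,-0.178,0,0],[0,0,0,0,-0.178,0,0],[0,0,0,0,-0.178,0,0],[0,0,0,0,-0.178,0,0],[0,0,0,0,-0.178,0,0],[0,0,0,0,-0.18,0,0]]'
python3 -m handwheel '[[-0.043,0,-0.021,0,0,0,0],[-0.043,0,-0.021,0,0,0,0],[-0.043,0,-0.021,0,0,0,0],[-0.043,0,-0.021,0,0,0,0],[-0.043,0,-0.021,0,0,0,0],[-0.043,0,-0.02,0,0,0,0],[0,0,0,0,0,0,0],[0,0,0,0,0,0,0]]'
python3 - <<'E'
from h import *
go(.428,-.010,.06,2.05)
for n in("side","top"):
    c=optics.read_camera(n);i=cv2.convertScaleAbs(c["image"][:,:,::-1],alpha=1.3);b=(150,310,80,230) if n=="side" else (110,270,160,300)
    cv2.imwrite(f"pics/{n}21.png",cv2.resize(i[b[2]:b[3],b[0]:b[1]],None,fx=4,fy=4,interpolation=2))
E
```

```text
time: 34.8
tool_pos: [0.5602, -0.2625, 0.1196]
tcp_rot: [-1.229, 1.182, -1.176]
wrist_force: [0.3, -0.4, -0.8]
width: 0.115
time: 35.8
tool_pos: [0.4272, -0.0099, 0.1211]
tcp_rot: [-1.227, 1.183, -1.183]
wrist_force: [1.4, -0.7, -0.5]
width: 0.117
t 35.80 pos [ 0.4272 -0.0099  0.1211] w 0.117 F [ 1.4 -0.7 -0.5] q [-0.08 -0.11  2.22 -0.    1.03 -0.12]
tool y [-0.001 -0.    -1.   ] jaw deg 2.1
turn(tool) rad [0.0007 0.0001 0.0002] shift in present axes [0.0002 0.0611 0.0008] in turned axes [0.0002 0.0611 0.0008]
turn(tool) rad [ 4.0000e-04 -3.1415e+00 -1.2000e-03] shift in present axes [0.0002 0.0611 0.0008] in turned axes [-0.0002  0.0611 -0.0008]
```

View pics/side21.png

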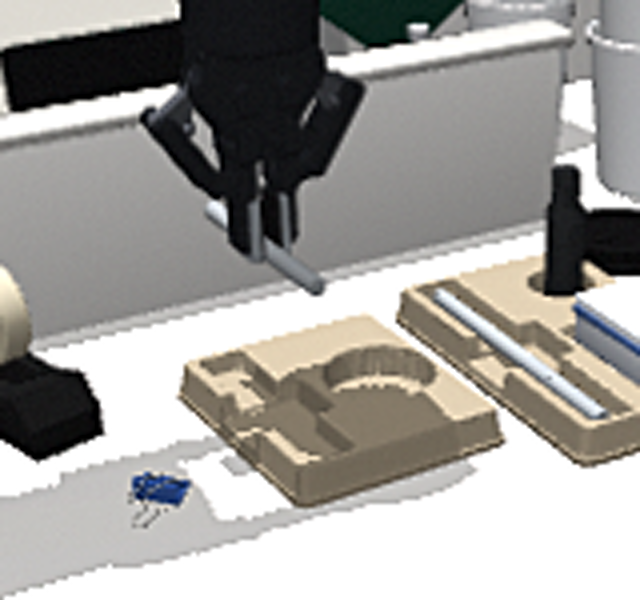

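View pics/top21.png

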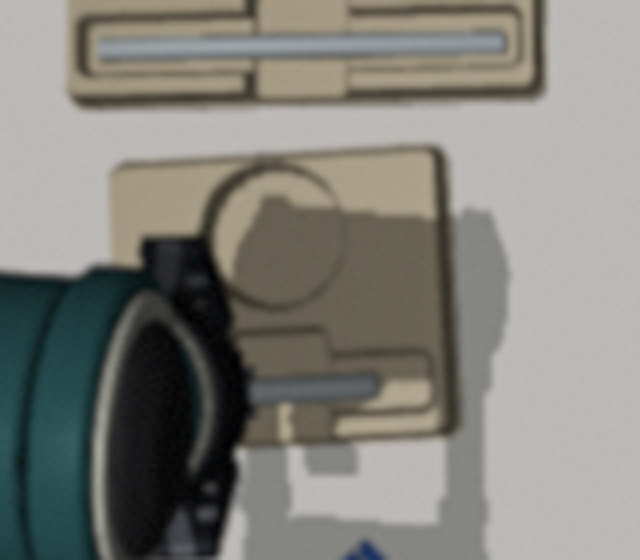

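```bash
python3 - <<'E'
from h import *
c=optics.read_camera("top");s=optics.read_camera("side")
print(onplane(c,[[381/4+109.5,384/4+159.5]],.124),"expect y",-.0099-.065, onplane(s,np.array([[208,210],[322,286]])/4+[149.5,79.5],.124))
E
python3 -m handwheel '[[0,0.03,0.0005,0,0,0,0],[0,0.03,0,0,0,0,0],[0,0.012,0,0,0,0,0],[0,0,0,0,0,0,0],[0,0,0,0,0,0,0]]'
python3 -c "from h import *; go(.428,-.010,.0165,2.05)"
```

```text
[[ 0.43033017 -0.07498542  0.124     ]] expect y -0.07490000000000001 [[ 0.42334127  0.05965619  0.124     ]
 [ 0.43349531 -0.07193969  0.124     ]]
time: 36.62
tool_pos: [0.4293, -0.01, 0.0508]
tcp_rot: [-1.224, 1.182, -1.185]
wrist_force: [0.5, 0.0, 0.1]
width: 0.119
t 36.62 pos [ 0.4293 -0.01    0.0508] w 0.119 F [0.5 0.  0.1] q [-0.08 -0.01  2.28  0.    0.87 -0.12]
tool y [ 0.002 -0.    -1.   ] jaw deg 2.0
turn(tool) rad [-0.0022 -0.0011  0.0002] shift in present axes [-0.0001  0.0343 -0.0014] in turned axes [-0.0001  0.0343 -0.0013]
turn(tool) rad [-3.0000e-04  3.1405e+00 -3.5000e-03] shift in present axes [-0.0001  0.0343 -0.0014] in turned axes [0.0001 0.0343 0.0013]
```

```bash
python3 -m handwheel '[[0,0.018,-0.001,-0.002,0,0,0],[0,0.011,0,0,0,0,0],[0,0.005,0,0,0,0,0],[0,0,0,0,0,0,0],[0,0,0,0,0,0,0]]'
python3 -c "from h import *; go(.428,-.010,.0155,2.05)"
```

```text
time: 37.25
tool_pos: [0.4276, -0.0098, 0.0163]
tcp_rot: [-1.226, 1.184, -1.183]
wrist_force: [0.9, 0.0, -0.0]
width: 0.118
t 37.25 pos [ 0.4276 -0.0098  0.0163] w 0.118 F [ 0.9  0.  -0. ] q [-0.08  0.05  2.3  -0.    0.79 -0.12]
tool y [-0.001 -0.    -1.   ] jaw deg 2.0
turn(tool) rad [ 0.0008 -0.0007  0.0001] shift in present axes [0.0002 0.0008 0.0004] in turned axes [0.0002 0.0008 0.0004]
turn(tool) rad [-1.0000e-04  3.1409e+00  1.2000e-03] shift in present axes [0.0002 0.0008 0.0004] in turned axes [-0.0002  0.0008 -0.0004]
```

```bash
python3 -m handwheel '[[0,0,0,0,0,0,0.2],[0,0,0,0,0,0,0.2],[0,0,0,0,0,0,0.2],[0,-0.02,0,0,0,0,0.2],[0,-0.05,0,0,0,0,0.2],[0,-0.06,0,0,0,0,0.2],[0,0,0,0,0,0,0.2],[0,0,0,0,0,0,0.2]]'
python3 - <<'E'
from h import *
go(.378,-.337,.15,2)
for n in("side","top"):
    c=optics.read_camera(n);i=cv2.convertScaleAbs(c["image"][:,:,::-1],alpha=1.3);b=(150,310,80,230) if n=="side" else (110,270,160,300)
    cv2.imwrite(f"pics/{n}22.png",cv2.resize(i[b[2]:b[3],b[0]:b[1]],None,fx=4,fy=4,interpolation=2))
# cocoa from both
for n,b in(("top",(335,380,255,305)),("side",(250,295,225,285))):
    c=optics.read_camera(n);W=cloud(c);m=np.zeros(W.shape[:2],bool);m[b[2]:b[3],b[0]:b[1]]=True
    k=m&(W[...,2]>.062)&(W[...,2]<.085)&(np.hypot(W[...,0]-.378,W[...,1]+.337)<.035);P=W[k];print(n,len(P),rect(P[:,:2]),P[:,2].max())
E
```

```text
time: 38.25
tool_pos: [0.4271, -0.0098, 0.1457]
tcp_rot: [-1.227, 1.184, -1.183]
wrist_force: [0.5, -0.6, -0.1]
width: 0.201
t 38.25 pos [ 0.4271 -0.0098  0.1457] w 0.201 F [ 0.5 -0.6 -0.1] q [-0.08 -0.14  2.2  -0.    1.09 -0.12]
tool y [-0.001 -0.    -1.   ] jaw deg 2.0
turn(tool) rad [0.0013 0.0001 0.    ] shift in present axes [ 0.3253 -0.0042 -0.0605] in turned axes [ 0.3253 -0.0043 -0.0605]
turn(tool) rad [ 0.0000e+00 -3.1415e+00 -2.0000e-03] shift in present axes [ 0.3253 -0.0042 -0.0605] in turned axes [-0.3253 -0.0043  0.0605]
top 637 (array([ 377.9, -338.3]), array([49.8, 50.8]), 88.5) 0.0831180772866591
side 478 (array([ 376.6, -344.2]), array([50.2, 46.5]), 9.55) 0.08237333334501645
```

View pics/side22.png

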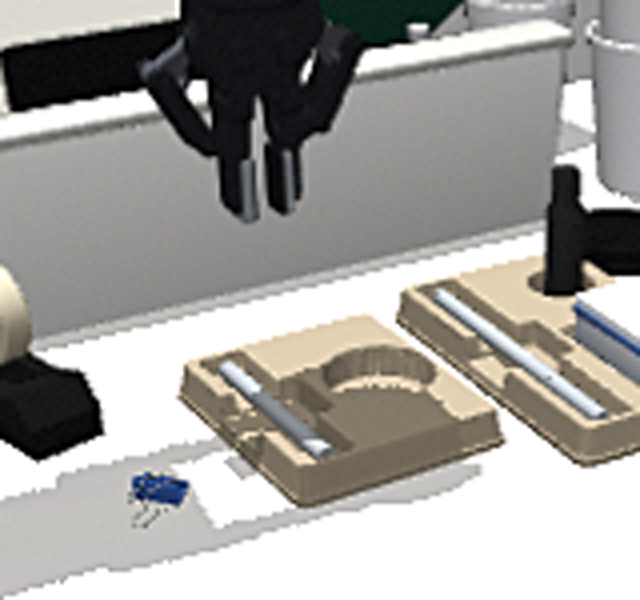

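```bash
python3 -m handwheel '[[0.0465,0,-0.0086,0,0,0,0.95],[0.0465,0,-0.0086,0,0,0,0.95],[0.0465,0,-0.0086,0,0,0,0.95],[0.0465,0,-0.0086,0,0,0,0.95],[0.0465,0,-0.0086,0,0,0,0.95],[0.0465,0,-0.0086,0,0,0,0.95],[0.0465,0,-0.0086,0,0,0,0.95],[0,0,0,0,0,0,0.95]]'
python3 -m handwheel '[[0,0,0,0,0,0,0.95],[0,0,0,0,0,0,0.95]]'
python3 - <<'E'
from h import *
go(.378,-.339,.1,2)
for n in("side","top"):
    c=optics.read_camera(n);i=cv2.convertScaleAbs(c["image"][:,:,::-1],alpha=1.3);b=(180,340,150,310) if n=="side" else (260,420,220,380)
    cv2.imwrite(f"pics/{n}23.png",cv2.resize(i[b[2]:b[3],b[0]:b[1]],None,fx=3.6,fy=3.6,interpolation=2))
E
```

```text
time: 39.45
tool_pos: [0.3775, -0.3395, 0.1447]
tcp_rot: [-1.225, 1.189, -1.184]
wrist_force: [-0.0, -0.8, 1.1]
width: 0.951
time: 39.7
tool_pos: [0.3784, -0.3357, 0.1452]
tcp_rot: [-1.227, 1.185, -1.18]
wrist_force: [-0.6, -0.3, 0.1]
width: 0.95
t 39.70 pos [ 0.3784 -0.3357  0.1452] w 0.950 F [-0.6 -0.3  0.1] q [-0.77  0.02  2.05 -0.    1.08 -0.81]
tool y [-0.003  0.001 -1.   ] jaw deg 2.1
turn(tool) rad [ 0.0025  0.0012 -0.0015] shift in present axes [ 0.0033  0.0452 -0.0004] in turned axes [ 0.0032  0.0452 -0.0005]
turn(tool) rad [-2.3000e-03 -3.1404e+00 -4.0000e-03] shift in present axes [ 0.0033  0.0452 -0.0004] in turned axes [-0.0032  0.0452  0.0005]
```

View pics/side23.png

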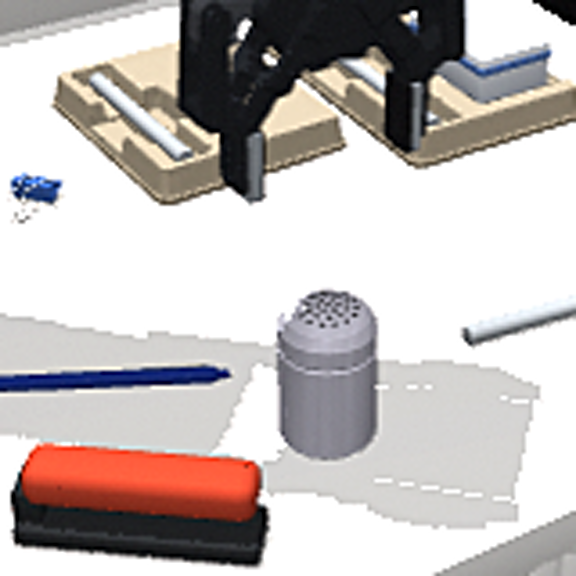

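View pics/top23.png

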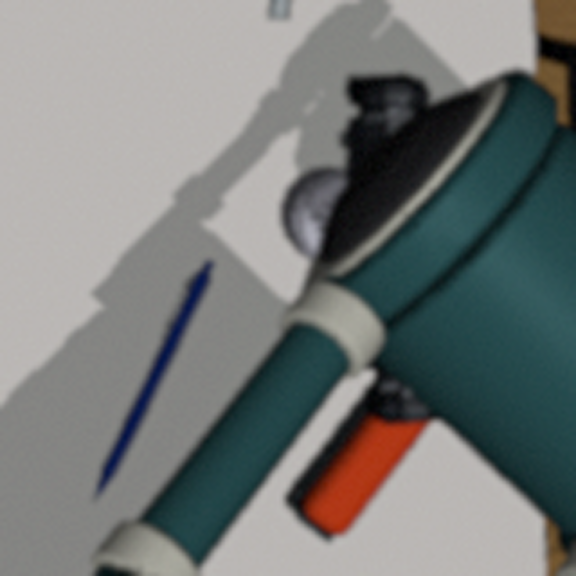

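```bash
python3 - <<'E'
from h import *
c=optics.read_camera("side");W=cloud(c)
m=np.zeros(W.shape[:2],bool);m[265:310,180:258]=True
P=W[m&(W[...,2]>.01)];P=P[np.hypot(P[:,0]-.378,P[:,1]+.339)>.04]
d=np.hypot(P[:,0]-.32,P[:,1]+.339);k=np.argsort(d)[:200:40];print(P[k].round(3),d[k].round(3),P[:,2].max())
E
```

```text
[[ 0.299 -0.379  0.043]
 [ 0.288 -0.379  0.045]
 [ 0.306 -0.391  0.012]
 [ 0.278 -0.376  0.046]
 [ 0.304 -0.394  0.043]] [0.045 0.051 0.053 0.056 0.057] 0.567474341351139
```

```bash
python3 -m handwheel '[[0.003,0.04,-0.0005,0.002,0,-0.0015,0.95],[0,0.03,0,0,0,0,0.95],[0,0.025,0,0,0,0,0.95],[0,0.015,0,0,0,0,0.95],[0,0,0,0,0,0,0.95],[0,0,0,0,0,0,0.95]]'
python3 - <<'E'
from h import *
go(.378,-.339,.028,2)
c=optics.read_camera("side");i=cv2.convertScaleAbs(c["image"][:,:,::-1],alpha=1.3);b=(180,340,150,310)
cv2.imwrite("pics/side24.png",cv2.resize(i[b[2]:b[3],b[0]:b[1]],None,fx=3.6,fy=3.6,interpolation=2))
E
```

```text
time: 40.6
tool_pos: [0.3789, -0.3409, 0.0369]
tcp_rot: [-1.226, 1.181, -1.186]
wrist_force: [-0.2, 0.1, -0.4]
width: 0.952
t 40.60 pos [ 0.3789 -0.3409  0.0369] w 0.952 F [-0.2  0.1 -0.4] q [-0.78  0.16  2.13 -0.    0.85 -0.82]
tool y [ 0.002 -0.003 -1.   ] jaw deg 2.0
turn(tool) rad [-0.0017  0.0004  0.0028] shift in present axes [-0.0019  0.0089 -0.0008] in turned axes [-0.0019  0.0089 -0.0008]
turn(tool) rad [ 4.4000e-03 -3.1412e+00  2.6000e-03] shift in present axes [-0.0019  0.0089 -0.0008] in turned axes [0.0019 0.0089 0.0008]
```

View pics/side24.png

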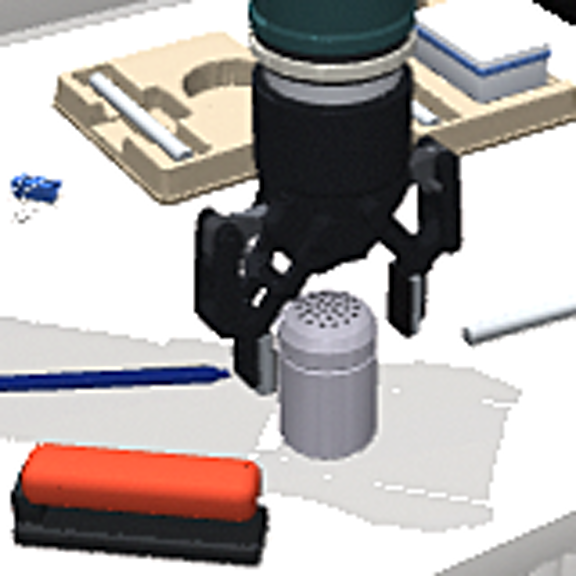

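```bash
python3 -m handwheel '[[-0.0015,0.006,-0.0005,-0.001,0,0.002,0.95],[0,0.005,0,0,0,0,0.95],[0,0,0,0,0,0,0.8],[0,0,0,0,0,0,0.7],[0,0,0,0,0,0,0.6],[0,0,0,0,0,0,0.5],[0,0,0,0,0,0,0.4],[0,0,0,0,0,0,0.4]]' 50
python3 -c "from h import *; go(.378,-.339,.026,2)"
python3 -m handwheel '[[0,-0.01,0,0,0,0,0.4],[0,-0.03,0,0,0,0,0.4],[0,-0.05,0,0,0,0,0.4],[0,-0.05,0,0,0,0,0.4],[0,-0.01,0,0,0,0,0.4],[0,0,0,0,0,0,0.4],[0,0,0,0,0,0,0.4]]' 50
python3 - <<'E'
from h import *
go(.501,-.0075,.15,2)
c=optics.read_camera("side");i=cv2.convertScaleAbs(c["image"][:,:,::-1],alpha=1.3);b=(180,360,90,250)
cv2.imwrite("pics/side25.png",cv2.resize(i[b[2]:b[3],b[0]:b[1]],None,fx=3.6,fy=3.6,interpolation=2))
E
```

```text
time: 41.65
tool_pos: [0.3778, -0.3391, 0.0252]
tcp_rot: [-1.226, 1.183, -1.183]
wrist_force: [0.0, -0.4, 3.3]
width: 0.599
t 41.65 pos [ 0.3778 -0.3391  0.0252] w 0.599 F [ 0.  -0.4  3.3] q [-0.78  0.18  2.13 -0.    0.83 -0.82]
tool y [-0. -0. -1.] jaw deg 2.0
turn(tool) rad [0.0001 0.0001 0.    ] shift in present axes [-0.0001 -0.0008  0.0002] in turned axes [-0.0001 -0.0008  0.0002]
turn(tool) rad [ 0.0000e+00 -3.1415e+00 -1.0000e-04] shift in present axes [-0.0001 -0.0008  0.0002] in turned axes [ 0.0001 -0.0008 -0.0002]
time: 42.52
tool_pos: [0.3764, -0.3377, 0.1727]
tcp_rot: [-1.226, 1.187, -1.179]
wrist_force: [0.6, -1.2, -1.7]
width: 0.597
t 42.52 pos [ 0.3764 -0.3377  0.1727] w 0.597 F [ 0.6 -1.2 -1.7] q [-0.78 -0.01  2.02 -0.    1.13 -0.82]
tool y [-0.003  0.003 -1.   ] jaw deg 2.0
turn(tool) rad [ 0.0033  0.0002 -0.0035] shift in present axes [-0.3255  0.0234  0.1361] in turned axes [-0.3256  0.0227  0.136 ]
turn(tool) rad [-0.0055 -3.1414 -0.0052] shift in present axes [-0.3255  0.0234  0.1361] in turned axes [ 0.3256  0.0227 -0.136 ]
```

View pics/side25.png

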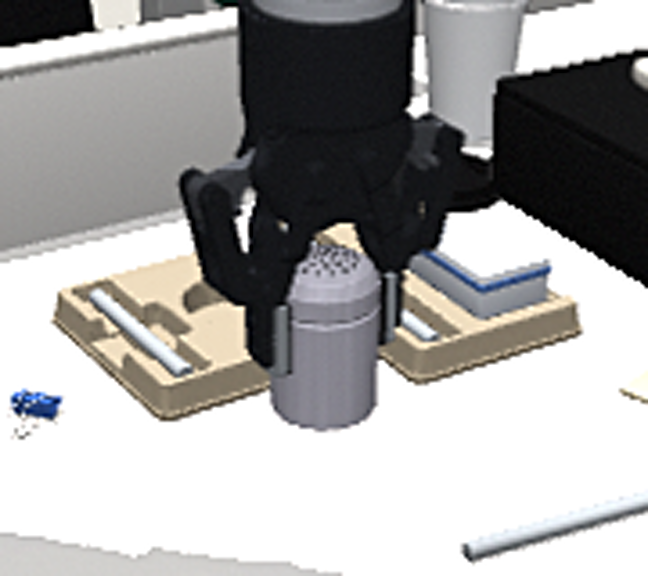

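```bash
python3 -m handwheel '[[-0.0465,0,0.0195,0.0015,0,-0.0015,0.4],[-0.0465,0,0.0195,0,0,0,0.4],[-0.0465,0,0.0195,0,0,0,0.4],[-0.0465,0,0.0195,0,0,0,0.4],[-0.0465,0,0.0195,0,0,0,0.4],[-0.0465,0,0.0195,0,0,0,0.4],[-0.0465,0,0.0195,0,0,0,0.4],[0,0,0,0,0,0,0.4]]'
python3 -m handwheel '[[0,0.04,0,0,0,0,0.4],[0,0.03,0,0,0,0,0.4],[0,0,0,0,0,0,0.4],[0,0,0,0,0,0,0.4]]'
python3 - <<'E'
from h import *
go(.501,-.0075,.0295,2)
s=bot.read_state()["tool_pos"]
for n in("side","top"):
    c=optics.read_camera(n);i=cv2.convertScaleAbs(c["image"][:,:,::-1],alpha=1.5);b=(170,330,80,230) if n=="side" else (110,270,160,300)
    print(((proj(c,[s-[0,0,.0252]])-[b[0]-.5,b[2]-.5])*4).round(0))
    cv2.imwrite(f"pics/{n}26.png",cv2.resize(i[b[2]:b[3],b[0]:b[1]],None,fx=4,fy=4,interpolation=2))
E
```

```text
time: 43.58
tool_pos: [0.5024, -0.0058, 0.1729]
tcp_rot: [-1.229, 1.181, -1.179]
wrist_force: [-0.7, -0.2, -1.1]
width: 0.6
time: 44.08
tool_pos: [0.5028, -0.0095, 0.105]
tcp_rot: [-1.226, 1.183, -1.185]
wrist_force: [0.6, 0.8, -0.5]
width: 0.597
t 44.08 pos [ 0.5028 -0.0095  0.105 ] w 0.597 F [ 0.6  0.8 -0.5] q [-0.07  0.06  2.09 -0.    0.99 -0.1 ]
tool y [ 0.001 -0.001 -1.   ] jaw deg 2.0
turn(tool) rad [-0.0007 -0.0006  0.0011] shift in present axes [-0.0021  0.0755 -0.0018] in turned axes [-0.0021  0.0755 -0.0017]
turn(tool) rad [-1.700e-03  3.141e+00 -1.000e-03] shift in present axes [-0.0021  0.0755 -0.0018] in turned axes [0.0021 0.0755 0.0017]
[[301. 290.]]
[[251. 223.]]
```

View pics/side26.png

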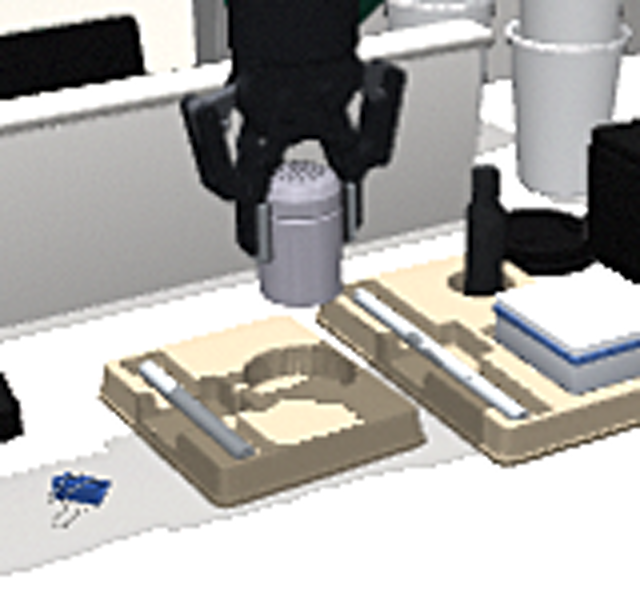

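View pics/top26.png

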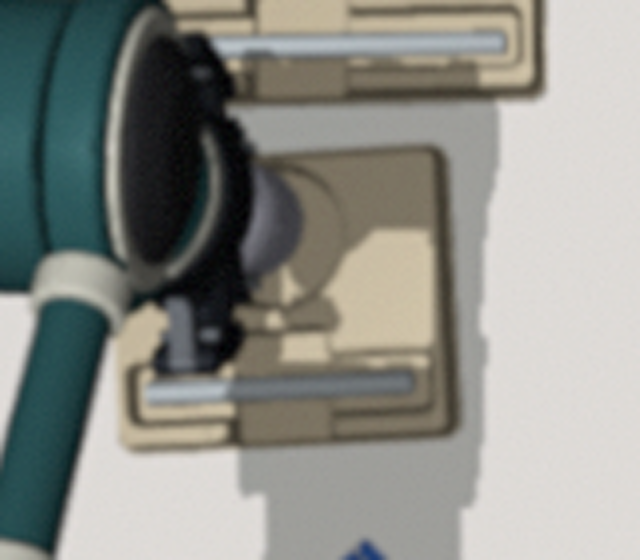

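```bash
python3 -m handwheel '[[-0.002,0.025,-0.0015,-0.0005,0,0.001,0.4],[0,0.02,0,0,0,0,0.4],[0,0.012,0,0,0,0,0.4],[0,0,0,0,0,0,0.4],[0,0,0,0,0,0,0.4]]'
python3 - <<'E'
from h import *
go(.501,-.0075,.0295,2)
c=optics.read_camera("side");i=cv2.convertScaleAbs(c["image"][:,:,::-1],alpha=1.5);b=(170,330,80,230)
cv2.imwrite("pics/side27.png",cv2.resize(i[b[2]:b[3],b[0]:b[1]],None,fx=4,fy=4,interpolation=2))
E
```

```text
time: 44.8
tool_pos: [0.5022, -0.0071, 0.0488]
tcp_rot: [-1.224, 1.182, -1.185]
wrist_force: [0.7, -0.5, -1.5]
width: 0.599
t 44.80 pos [ 0.5022 -0.0071  0.0488] w 0.599 F [ 0.7 -0.5 -1.5] q [-0.06  0.13  2.13  0.    0.88 -0.1 ]
tool y [ 0.002 -0.    -1.   ] jaw deg 2.0
turn(tool) rad [-0.0022  0.0001  0.0001] shift in present axes [ 0.0004  0.0193 -0.0013] in turned axes [ 0.0004  0.0193 -0.0012]
turn(tool) rad [ 2.0000e-04 -3.1415e+00  3.5000e-03] shift in present axes [ 0.0004  0.0193 -0.0013] in turned axes [-0.0004  0.0193  0.0012]
```

View pics/side27.png

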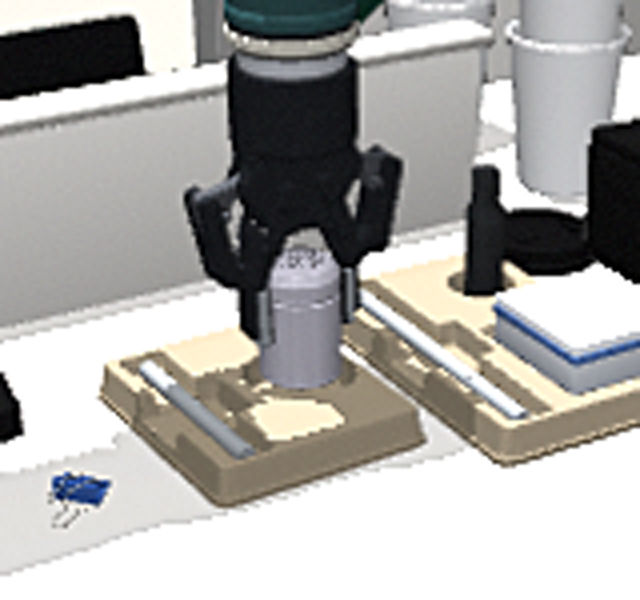

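Bottom is over the well with margin. Lower on in small steps.

```bash
python3 -m handwheel '[[0,0.008,-0.001,-0.002,0,0,0.4],[0,0.006,0,0,0,0,0.4],[0,0.004,0,0,0,0,0.4],[0,0,0,0,0,0,0.4],[0,0,0,0,0,0,0.4]]'
python3 -m handwheel '[[0,0.0015,0,0,0,0,0.4],[0,0,0,0,0,0,0.4],[0,0,0,0,0,0,0.4]]'
python3 -c "from h import *; go(.501,-.0075,.0285,2)"
```

```text
time: 45.48
tool_pos: [0.5003, -0.007, 0.0298]
tcp_rot: [-1.227, 1.185, -1.183]
wrist_force: [0.1, -0.4, -0.9]
width: 0.6
time: 45.85
tool_pos: [0.5003, -0.007, 0.0284]
tcp_rot: [-1.227, 1.184, -1.183]
wrist_force: [-0.2, 0.3, -1.0]
width: 0.596
t 45.85 pos [ 0.5003 -0.007   0.0284] w 0.596 F [-0.2  0.3 -1. ] q [-0.06  0.16  2.15 -0.    0.84 -0.1 ]
tool y [-0.001 -0.    -1.   ] jaw deg 2.0
turn(tool) rad [ 0.0014  0.0001 -0.    ] shift in present axes [ 0.0005 -0.0001  0.0007] in turned axes [ 0.0005 -0.0001  0.0007]
turn(tool) rad [-1.0000e-04 -3.1415e+00 -2.2000e-03] shift in present axes [ 0.0005 -0.0001  0.0007] in turned axes [-0.0005 -0.0001 -0.0007]
```

```bash
python3 -m handwheel '[[0,0.0008,0,0,0,0,0.4],[0,0,0,0,0,0,0.4],[0,0,0,0,0,0,0.4]]'
python3 -m handwheel '[[0,0,0,0,0,0,0.7],[0,0,0,0,0,0,0.8],[0,0,0,0,0,0,0.85],[0,0,0,0,0,0,0.85],[0,-0.03,0,0,0,0,0.85],[0,-0.05,0,0,0,0,0.85],[0,-0.06,0,0,0,0,0.85],[0,-0.05,0,0,0,0,0.85]]'
python3 -c "from h import *; go(.38,-.25,.25,2)"
```

```text
time: 46.22
tool_pos: [0.5003, -0.007, 0.0283]
tcp_rot: [-1.227, 1.184, -1.183]
wrist_force: [-2.3, -1.2, 6.0]
width: 0.598
time: 47.22
tool_pos: [0.5008, -0.007, 0.2199]
tcp_rot: [-1.226, 1.183, -1.183]
wrist_force: [0.8, -0.2, -0.7]
width: 0.854
t 47.23 pos [ 0.5008 -0.007   0.2199] w 0.854 F [ 0.8 -0.2 -0.7] q [-0.06 -0.06  1.98 -0.    1.22 -0.1 ]
tool y [ 0. -0. -1.] jaw deg 2.0
turn(tool) rad [-0.      0.0001  0.0001] shift in present axes [ 0.2386 -0.0301 -0.1292] in turned axes [ 0.2386 -0.0301 -0.1292]
turn(tool) rad [ 2.0000e-04 -3.1414e+00  0.0000e+00] shift in present axes [ 0.2386 -0.0301 -0.1292] in turned axes [-0.2386 -0.0301  0.1292]
```

Move the arm aside so both views show the trays.

```bash
python3 -m handwheel '[[0.05,-0.005,-0.02,0,0,0,0.85],[0.05,-0.005,-0.02,0,0,0,0.85],[0.05,-0.005,-0.02,0,0,0,0.85],[0.05,-0.005,-0.02,0,0,0,0.85],[0.05,0,-0.01,0,0,0,0.85],[0.05,0,0,0,0,0,0.85],[0,0,0,0,0,0,0.85],[0,0,0,0,0,0,0.85]]'
python3 - <<'E'
from h import *
for n in("side","top"):
    c=optics.read_camera(n);i=cv2.convertScaleAbs(c["image"][:,:,::-1],alpha=1.4);b=(180,380,120,270) if n=="side" else (110,380,90,290)
    f=4 if n=="side" else 2.9
    cv2.imwrite(f"pics/{n}28.png",cv2.resize(i[b[2]:b[3],b[0]:b[1]],None,fx=f,fy=f,interpolation=2))
    if n=="top":
        W=cloud(c); z=W[...,2]
        for k,x,y,z0 in(("carton top",.6665,-.067,.040),("slim top",.669,.046,.09),("cocoa top",.5,-.007,.07)):
            m=(z>z0)&(z<.12)&(np.hypot(W[...,0]-x,W[...,1]-y)<.06); print(k,m.sum(),rect(W[m][:,:2]) if m.sum()>5 else "",np.percentile(z[m],[10,50,90]).round(4) if m.any() else "")
E
```

```text
time: 48.22
tool_pos: [0.4208, -0.3095, 0.2372]
tcp_rot: [-1.226, 1.186, -1.182]
wrist_force: [-0.3, 0.4, -0.1]
width: 0.851
carton top 1521 (array([666. , -65.3]), array([90.1, 61.9]), 89.67) [0.048  0.0506 0.0526]
slim top 125 (array([670.3,  43.3]), array([18.7, 20. ]), 84.23) [0.0954 0.1068 0.1097]
cocoa top 602 (array([499.4,  -6.3]), array([48.8, 51.1]), 25.77) [0.0731 0.0787 0.0823]
```

View pics/side28.png

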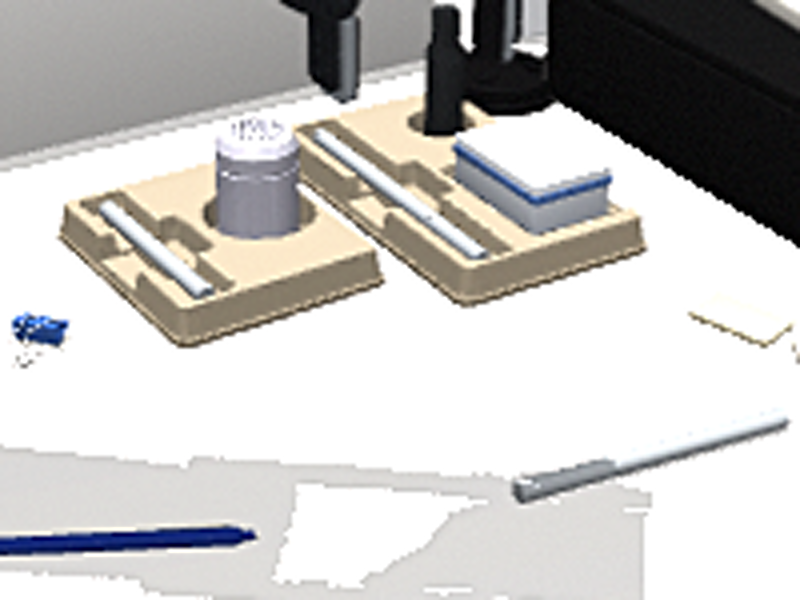

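View pics/top28.png

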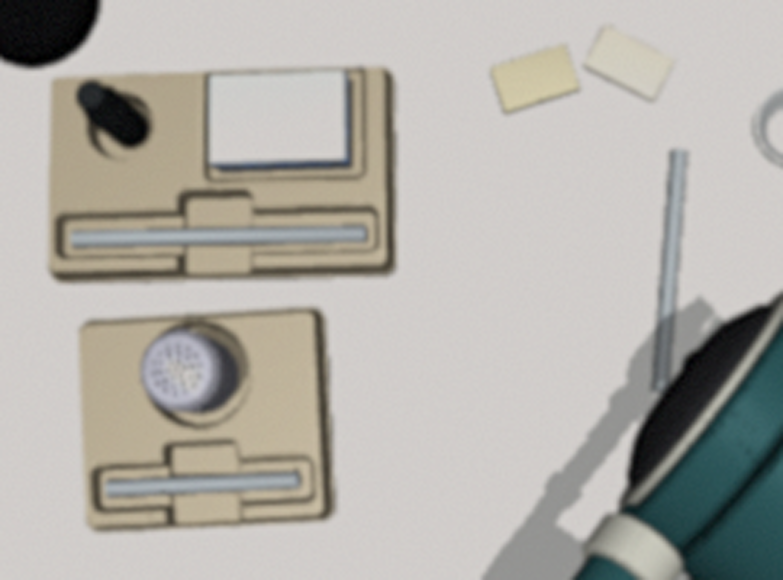

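```bash
python3 -c "from h import *; print(workorder.finish_job())"
```

```text
the job is handed in; nothing more can be done
None
```

Both gift sets are made up and the job is handed in at about 48 s of the 131 s allowed. I filled the large tray first (long straw, slim shaker, carton), then the small tray (short straw, cocoa shaker).

**Positions.** The last pictures, taken with the arm clear, show both straws lying in their grooves, both shakers upright in their wells and the carton flat in its recess.

**Seating heights.** Each top height matches what the recess floor plus the item should give:

| Item | Measured top (mm) | Expected (mm) |
|---|---|---|
| Carton | 50.6 | 51 |
| Slim shaker | about 107–110 | 108 |
| Cocoa shaker | about 82 | 83 |

**Centring.** The carton and cocoa shaker sit within about 2 mm of their recess centres. The top of the slim shaker read about 3 mm off its well centre, which is within the clearance.

**Middle straw.** It lies where it was. By eye in the last pictures it had not moved; I did not re-measure it.

**Forces and disagreements.** Wrist force read at most about 6 N at the end of any move, with no unexpected contact. The two cameras differed by up to 6 mm on the cocoa shaker and on the straws. I used the top view for those, and no check failed.

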